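# Torque the clamp screw of a milling-blank holder

## Robot

A 6-joint arm with a two-finger parallel gripper is mounted at the origin on the work surface. World frame = base frame: x ahead of the robot, y to its left, z up, the work surface at z = 0. Lengths are in mm, angles in degrees, forces in N, time in s.
With the tool pointing down it reaches from about 250 to 775 mm from the base axis. Payload 4 kg.
Tool frame: the origin (TCP) lies at the very end of the fingers, on their centre line; the grasp point (between the pads) lies 19 mm behind it (bot.hold_point_z is the distance from the TCP to the grasp point, in mm); z points along the fingers, y is the line along which they close (so a half turn about z gives the same grasp; the last joint's range is limited). The gripper opens to 94 mm and grips with 3 to 60 N. Pads are 16 mm wide; open, the fingers measure 119 mm over their backs; the gripper's body (75 mm by 177 mm) begins 78 mm behind the grasp point.
Start: joints at [-68.933, 4.996, 78.535, -0, 96.463, -5.907], TCP at [249.482, -490.187, 167.106] pointing down, gripper open.
Joint ranges: [-177.83, 177.83], [-43.37, 116.18], [15.69, 146.23], [-61.86, 241.86], [9.47, 152.12], [-147.06, 147.06]. Speed limits (degrees/s): [159.86, 159.86, 180, 180, 180, 180].

## Interface

Orientations are given as a 3x3 rotation matrix whose columns are the frame's x, y, z axes.
In Python, from plant import bot gives the robot as it stands.
- The arm moves only by the tool step_arm, never from a script. Its argument "deltas" is a list of rows, each a list of 5 numbers: the shift along the tool's x, y, z scaled (see below), then the turn about the tool's z scaled (see below), then the closure in counts, from 0 (fully open) to 255 (shut). In form: [[tx, ty, tz, twist, hand], ...]. A call has 1 to 12 rows; each row is the pose to reach, as a shift and turn from the pose commanded when the call began, along the tool's axes at that moment, turning the shorter way round; what a row does not reach only later rows make up. The controller multiplies each number of a shift by 80 mm and each number of a turn by 2 pi rad. A row lasts 1/8 s, in which the tool goes at most 62.5 mm and 10.7 degrees, less where a joint would pass 70% of its speed; a pose out of reach is approached as far as the arm can. A call with a number of a shift or a turn outside -1 to 1 is refused whole. A call with a gripper value outside its range is refused whole. The fingers move at their own pace and stop on an object; "newtons" is the grip in N (left out, the last holds). Time passes only in rows, so rows that repeat a pose let the fingers close. It gives the time, the measured TCP pose, the force, the opening and the grip force at its end, in the units of the state.
- bot.read_state(): the state, without advancing time (a new reading comes with each control period).
- bot.get_image(name): name is "scene" or "top"; returns (picture, depth): 400x640x3 uint8, red, green, blue; 400x640 float32, mm along the optical axis (not along the pixel's ray), 0 where there is no reading.
- bot.camera_params(name): a dict with "intrinsics" (3x3 intrinsics, pixels), "world_to_cam" (4x4, takes a point from world to camera coordinates). Camera axes: x right, y up, looking along -z (the intrinsics and any distortion apply to the point x, -y, -z); pixel columns grow to the right and rows downward; lengths in mm; the calibration is good to about 2 mm. A picture is of the moment at which its call begins. camera_params takes no time and is no camera call.
- bot.job_done(): hands the job in; it is judged then, once.
Trained networks look in the newest picture that a camera, given by its name, has taken for a name from the list of things; names that differ only in an ending like _2 or _b are one class to them, and where a whole thing is asked for, a point or a joint stands for the part that bears it (a point fixed in the world has none). Each returns a list of dicts, best first, with "p" (0 to 1); they miss things now and then, are a little off and sometimes report something else, mostly with a low value. They report only what shows in the picture. A call takes as long as a camera call. They do not tell look-alikes from the thing itself.
- bot.boxes_of(camera, target): "centre" ([column, row] as shares, 0 to 1, of the picture: columns of its width, rows of its height, amid what is visible of it).
- bot.pinpoint(camera, target): "centre" ([column, row] as shares, 0 to 1, of the picture: columns of its width, rows of its height: a listed point, or the origin of a listed thing).
The state is a dict: "t": time; "joints": joint angles; "qd": joint speeds; "effort": joint torques, N m; "eef_pos": TCP position; "tcp_rot": TCP orientation; "force": force on the tool from outside, world axes, zero at the start; "ft_torque": the same for the moment, N m; "finger_gap": finger opening in mm; "grip_force": force on a finger pad.
Only numpy, scipy, OpenCV 4.12 (cv2) and the standard library are available. Lean on these libraries where they do the work, as an engineer would, in place of code of your own. Each camera call takes 0.05 s, during which the arm holds its last target. There are 200 camera calls.

## Task

Finish clamping the milling blank: take the torque key out of the tool stand, push its square end fully into the socket of the clamp screw on the sloping blank holder and tighten the screw clockwise. Stop at the key's first click: do not force the handle on to the end of the free travel that follows it. Then draw the key out and put it back in its bore in the tool stand, fully down and upright as it stood, without disturbing the other things on the bench.

Things in the scene. Friction and masses are not known exactly. Their poses are not given: they have to be found in the camera images.
- key_grip (a point): Centre of the T-handle of the loose torque key (300 g, 144 mm long). Key axes: z from the square end to the handle (up as it stands), x along the bar, y across. Bar: black, 90 mm (x) x 16 mm (y) x 26 mm (z). Below it a neck 14 mm thick, 12 mm long, then the steel clutch barrel, 36 mm in diameter, from 25 to 59 mm below this point, then a 16 mm round shaft and the square end.
- key_clutch (a point): The key's clutch barrel, 38 mm below the handle's centre, same axes. Clockwise (seen from the handle) the key is stiff up to about 0.30 N m, then clicks and gives way: the torque falls to two thirds in 0.1 rad, half in 0.2, a third in 0.3, as the handle runs on against the shaft. At 0.46 rad this free travel ends and it drives solidly again. Let go, it springs back. Anticlockwise it is solid.
- key_tip (a point): Centre of the end face of the key's square end, on the driven shaft, 131 mm below key_grip on the key's axis. Axes as those of the handle before the click; once clicked, the handle's x stands clockwise of this x. Square 14 mm across flats, flats along x and y, 21 mm long, tapering over the last 5 mm to 8 mm.
- screw_socket (a point): Centre of the floor of the clamp screw's square socket, 16 mm across flats, 17 mm deep. z points out along the screw's axis, 35 degrees from vertical; x, y along the square's sides. The screw is finger-loose: clockwise (seen from outside) it turns against about 0.06 N m, then comes up solid after an unknown 0.4 to 1.0 rad. It stays where left; its head sinks 0.24 mm per rad.
- screw_mouth (a point): Centre of the socket's mouth, 17 mm out from its floor, same axes: top of the screw's head, a bright steel block 34 mm square, 22 mm high, its sides along x and y.
- stand_face (a point): Middle of the sloping aluminium plate (230 x 130 x 20 mm) of the blank holder, fixed, on a grey wedge stand 150 x 230 mm. z is its outward normal, 35 degrees from vertical, leaning to the robot; y runs level along it. A white blank, 98 mm in diameter, lies on it under a steel clamp ring; the clamp screw is 85 mm along +y, its head 28 to 50 mm above the plate.
- rack_hole (a point): Centre of the mouth of the tool stand's bore, in which the key stands: fixed grey block 70 x 70 mm, 78 mm high (this point on top, z up); vertical bore, 26 mm in diameter, right through. The key hangs with its barrel on the block's top, key_grip 59 mm above this point. From 35 to 93 mm along +y is a step 50 mm high with six burs 17 mm tall on it.
- spare_blank_center (a point): Bystander: centre of a spare white blank lying flat, 98 mm in diameter, 14 mm thick.
- jar: Bystander: closed jar 60 mm in diameter, 85 mm high; origin in the middle of its underside.
- brush: Bystander: flat bench brush 180 mm long lying along its x, 42 mm wide, 20 mm high; origin in the middle of its underside.
Not all that is in view belongs to the job. Leave any white look-alike of the part that bears key_grip alone. Several things look just like the part that bears rack_hole: the one meant starts farthest to the robot's left.

How it is judged:
By the outcome, as a careful person would: the job done as asked, in the order asked, and still so for the second after the job is handed in, with the robot touching nothing.
It also fails if it takes over 56 s, if anything falls off the work surface, if the arm or the gripper's body presses on something with over 40 N, if the wrist force passes 120 N, or if a joint passes its speed limit or range.

## Working session

There is one attempt and no reset: what is moved stays moved. The work goes in short steps, Python scripts to look and compute and a tool call to move; the robot and the scene stay as the last step left them, time stands still between calls to the robot, and variables do not carry over. Pictures are saved under pics/ and viewed, at most 10 in all, crops included, and the job is handed in when it is done.

Besides the shell and the picture viewer there is one more tool, called after "Call:" as name([rows], argument=value, ...), one row to a line, values as JSON. step_arm: Moves the arm, as the interface text tells. Shifts and turns lie within -1 to 1; 1 stands for 80 mm of shift or 2 pi rad of turn. Its arguments: {"type":"object","properties":{"deltas":{"type":"array"},"newtons":{"type":"number"}},"required":["deltas"]}

```bash
mkdir -p pics; cat > h.py <<'E'
import numpy as np,cv2
from plant import bot
def cam(n):
    c=bot.camera_params(n);return np.array(c["intrinsics"]),np.array(c["world_to_cam"])
def world(n,u,v,d):
    K,T=cam(n);x=(u-K[0,2])/K[0,0]*d;y=(v-K[1,2])/K[1,1]*d
    return (np.linalg.inv(T)@[x,-y,-d,1])[:3]
def ray(n,u,v,z):
    a=world(n,u,v,100);b=world(n,u,v,1000);return a+(b-a)*(z-a[2])/(b[2]-a[2])
def proj(n,p):
    K,T=cam(n);c=T@np.r_[p,1];return np.array([K[0,2]+K[0,0]*c[0]/-c[2],K[1,2]+K[1,1]*-c[1]/-c[2]])
def cloud(n,d):
    K,T=cam(n);v,u=np.mgrid[:400,:640];P=np.stack([(u-K[0,2])/K[0,0]*d,-(v-K[1,2])/K[1,1]*d,-d,np.ones_like(d)],-1)
    return (P@np.linalg.inv(T).T)[...,:3]
E
python3 - <<'E'
from h import *
ims={}
for n in("scene","top"):
    p,d=bot.get_image(n);np.savez(f"{n}0.npz",p=p,d=d);cv2.imwrite(f"pics/{n}0.png",p[...,::-1])
    K,T=cam(n);print(n,K.round(1).tolist(),np.linalg.inv(T).round(2).tolist(),bot.camera_params(n).keys())
    for t in["key_grip","key_clutch","screw_socket","screw_mouth","stand_face","rack_hole","spare_blank_center","jar","brush"]:
        for r in bot.pinpoint(n,t)[:4]:
            u,v=r["centre"][0]*640,r["centre"][1]*400
            dd=d[min(int(v),399),min(int(u),639)]
            print(t,round(r["p"],2),round(u,1),round(v,1),world(n,u,v,dd).round(0))
E
```

```text
scene [[385.3, 0.0, 319.9], [0.0, 385.3, 202.0], [0.0, 0.0, 1.0]] [[-0.65, -0.61, 0.44, 964.84], [0.76, -0.53, 0.39, 359.3], [-0.0, 0.59, 0.81, 891.42], [0.0, 0.0, 0.0, 1.0]] dict_keys(['intrinsics', 'world_to_cam'])
key_grip 0.93 459.1 252.8 [465. 321. 151.]
key_grip 0.77 483.1 220.2 [249. 315.  24.]
key_clutch 0.68 452.1 258.7 [463. 315. 112.]
key_clutch 0.62 476.1 225.8 [284. 310.  32.]
screw_socket 0.49 325.6 244.7 [625.  78. 119.]
screw_mouth 0.84 325.3 238.9 [606.  62. 103.]
stand_face 0.57 296.0 232.1 [635.  -7.  98.]
rack_hole 0.69 450.9 260.8 [469. 316. 112.]
rack_hole 0.62 389.6 222.1 [440. 138.  60.]
spare_blank_center 0.71 258.5 144.2 [ 442. -354.   18.]
spare_blank_center 0.65 354.6 319.2 [699. 225.  59.]
jar 0.75 359.0 314.9 [692. 230.  81.]
brush 0.61 401.6 359.1 [690. 349.  23.]
top [[362.8, 0.0, 323.8], [0.0, 362.8, 196.9], [0.0, 0.0, 1.0]] [[0.0, 1.0, -0.06, 474.4], [-1.0, 0.0, -0.0, -2.3], [-0.0, 0.06, 1.0, 1146.86], [0.0, 0.0, 0.0, 1.0]] dict_keys(['intrinsics', 'world_to_cam'])
key_grip 0.81 211.1 221.6 [461. 319. 109.]
key_grip 0.76 220.7 295.4 [236. 310.  28.]
key_clutch 0.8 222.4 284.3 [270. 305.  32.]
key_clutch 0.6 212.3 224.3 [454. 308. 135.]
screw_socket 0.58 301.9 166.6 [619.  61. 122.]
screw_mouth 0.44 298.5 166.6 [618.  70. 124.]
stand_face 0.58 330.3 165.4 [627. -21.  90.]
rack_hole 0.76 215.3 224.9 [452. 306. 113.]
rack_hole 0.59 271.6 222.8 [458. 155.  54.]
spare_blank_center 0.63 441.4 230.1 [ 437. -368.   14.]
jar 0.58 256.2 154.9 [658. 198.  84.]
jar 0.55 326.3 163.0 [633.  -9.  95.]
jar 0.29 218.6 227.7 [444. 300. 102.]
brush 0.61 214.2 152.3 [676. 341.  24.]
```

View pics/scene0.png

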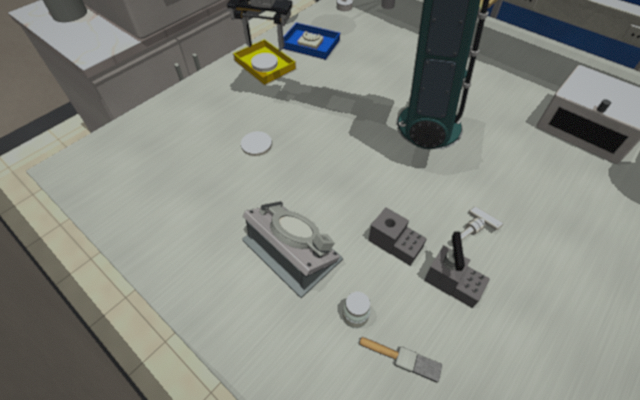

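View pics/top0.png

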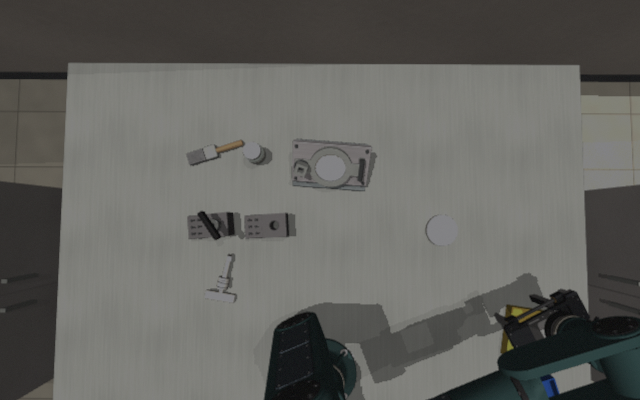

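The scene view shows the black upright key at (459,252), in the left stand at (458,275). The white look-alike key lies at (483,220), and the empty look-alike stand is at (395,232). The holder's screw head is at (325,240), the jar at (357,308) and the brush at (400,358).
For the grasp, the candidates are the black key (459,252) and the white one (483,220), so I choose the black one. I'll check it in a crop and measure in the same step.

```bash
python3 - <<'E'
from h import *
s=bot.read_state();print({k:np.round(v,3).tolist() for k,v in s.items()})
T=[]
for n,c in(("scene",(290,205)),("scene",(420,215)),("top",(275,135)),("top",(180,195))):
    p=np.load(f"{n}0.npz")["p"];x,y=c;w,h=(80,60) if n=="scene" else (80,60)
    T.append(cv2.resize(p[y:y+h,x:x+w],(400,300),interpolation=cv2.INTER_CUBIC))
m=np.vstack([np.hstack(T[:2]),np.hstack(T[2:])]);cv2.imwrite("pics/m1.png",m[...,::-1])
# plane fit of holder in both views
for n in("scene","top"):
    f=np.load(f"{n}0.npz");C=cloud(n,f["d"]);p=f["p"].astype(int)
    X=C.reshape(-1,3);ok=(f["d"].ravel()>0)
    print(n,"table z",np.median(X[ok&(abs(X[:,0]-550)<30)&(abs(X[:,1]+200)<40),2]),"noise",X[ok&(abs(X[:,0]-550)<30)&(abs(X[:,1]+200)<40),2].std())
    m=ok&(X[:,0]>520)&(X[:,0]<760)&(X[:,1]>-150)&(X[:,1]<130)&(X[:,2]>40)
    Q=X[m];best=None;rng=np.random.default_rng(0)
    for _ in range(600):
        a=Q[rng.choice(len(Q),3,False)];nn=np.cross(a[1]-a[0],a[2]-a[0]);L=np.linalg.norm(nn)
        if L<100:continue
        nn/=L;nn*=np.sign(nn[2]);k=abs((Q-a[0])@nn)<3
        if abs(nn[2]-.82)<.06 and(best is None or k.sum()>best.sum()):best=k
    c=Q[best].mean(0);nn=np.linalg.svd(Q[best]-c)[2][2];nn*=np.sign(nn[2]);print("plane",c.round(1),nn.round(3),best.sum(),len(Q))
    h=(Q-c)@nn;print(np.histogram(h,np.arange(-60,70,5)))
    # key bar: dark pixels high up
    k=ok&(X[:,2]>115)&(X[:,2]<165)&(X[:,1]>230)&(X[:,1]<400)&(X[:,0]<560)&(X[:,0]>380)
    B=X[k];print("bar",len(B),B.mean(0).round(1),B.max(0).round(1),B.min(0).round(1))
E
```

```text
{'t': 1.0, 'joints': [-68.931, 4.996, 78.536, 0.003, 96.464, -5.905], 'qd': [0.073, -0.027, 0.124, 0.037, 0.024, 0.036], 'effort': [-0.002, -34.006, -30.26, 0.072, 0.024, -0.0], 'eef_pos': [249.505, -490.164, 167.102], 'tcp_rot': [[0.891, 0.454, 0.0], [0.454, -0.891, -0.0], [0.0, 0.0, -1.0]], 'force': [1.179, 0.225, 0.219], 'ft_torque': [-0.014, -0.02, 0.047], 'grip_force': 0.0, 'finger_gap': 94.07}
scene table z 1.3995050403849518 noise 1.6813152829353222
plane [6.615e+02 3.000e-01 9.410e+01] [-0.564  0.04   0.825] 1051 4215
(array([ 61,  71,  73,  67,  78,  75,  68,  63, 141, 174, 182, 601, 606,
       117, 100, 565, 662, 182,  35,  47,  45,  85,  48,   0,   0]), array([-60, -55, -50, -45, -40, -35, -30, -25, -20, -15, -10,  -5,   0,
         5,  10,  15,  20,  25,  30,  35,  40,  45,  50,  55,  60,  65]))
bar 396 [459.9 315.1 145.8] [494.4 344.8 155.5] [417.6 283.6 115.1]
top table z -0.7087144616734804 noise 2.170053970065671
plane [654.2 -23.6  88.5] [-0.559  0.039  0.828] 996 3167
(array([  0,   0,   0,   0,   0,   0,   0,   9,  25,  52,  63, 660, 524,
        48, 188, 524, 679, 227,  28,  16,  15,  68,  41,   0,   0]), array([-60, -55, -50, -45, -40, -35, -30, -25, -20, -15, -10,  -5,   0,
         5,  10,  15,  20,  25,  30,  35,  40,  45,  50,  55,  60,  65]))
bar 247 [453.3 314.9 145.6] [490.9 346.8 153.9] [414.2 286.9 115.9]
```

View pics/m1.png

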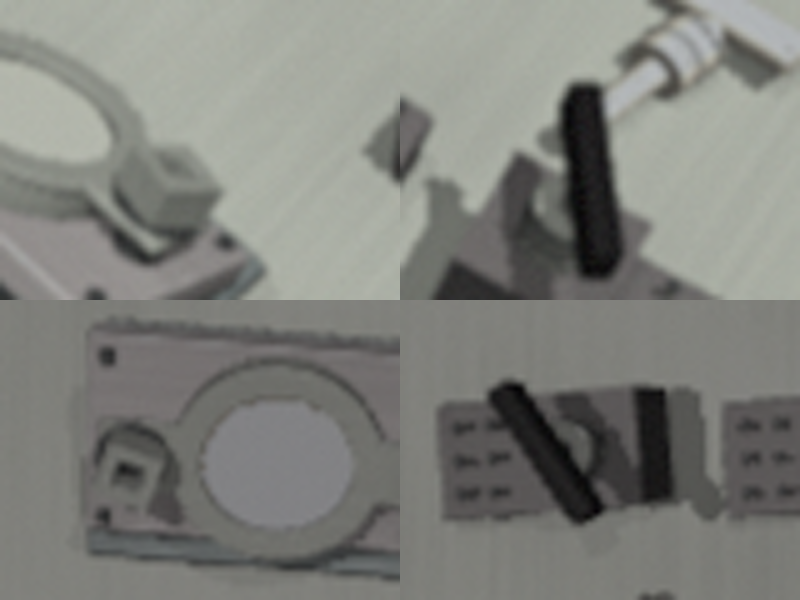

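The top-right and bottom-right crops confirm the choice: the black bar sits over the barrel in the left stand, and the white one lies loose. In the bottom-left crop the screw head is slightly rotated relative to the plate. Next I'll fit the poses.

```bash
cat > fit.py <<'E'
from h import *
from scipy.optimize import minimize
from scipy.ndimage import gaussian_filter
N=np.array([-np.sin(np.radians(35)),0,np.cos(np.radians(35))])
f={n:np.load(f"{n}0.npz") for n in("scene","top")}
clouds={n:cloud(n,f[n]["d"]).reshape(-1,3) for n in f}
# stand yaw & plate offset with 35deg imposed
for n,X in clouds.items():
    m=(X[:,0]>520)&(X[:,0]<760)&(X[:,1]>-150)&(X[:,1]<130)&(X[:,2]>30);Q=X[m]
    w=0.04/0.56;yaw=-np.arctan(0.0395/0.5615)
    R=np.array([[np.cos(yaw),-np.sin(yaw),0],[np.sin(yaw),np.cos(yaw),0],[0,0,1]])
    nn=R@N;ex=R@[np.cos(np.radians(35)),0,np.sin(np.radians(35))];ey=R@[0,1,0]  # ex: uphill
    h=Q@nn;hist,e=np.histogram(h,np.arange(h.min(),h.max(),1));
    h0=e[:-1][np.convolve(hist,[1,1,1,1],"same")==np.convolve(hist,[1,1,1,1],"same").max()][0]
    s=(abs(h-h0)<8);c=np.median(h[s&(abs(h-h0)<4)])
    uv=np.c_[Q@ex,Q@ey];P=uv[abs(h-c)<4]
    print(n,"yaw",np.degrees(yaw).round(2),"plate h",c.round(1),"rect",cv2.minAreaRect(P.astype(np.float32)), np.percentile(P,[.5,99.5],0).round(1).tolist())
    T=uv[(h-c>44)&(h-c<58)&(uv[:,1]>20)];print(" head pts",len(T),np.median(h[(h-c>44)&(h-c<58)&(uv[:,1]>20)])-c,"rect",cv2.minAreaRect(T.astype(np.float32)))
    best=[]
    for a in range(-45,45,3):
        r=np.radians(a);c2=T.mean(0)
        def cost(p):
            d=(T-p)@np.array([[np.cos(r),-np.sin(r)],[np.sin(r),np.cos(r)]]);return np.clip(abs(d).max(1)-17,0,6).mean()+0.3*np.clip(8-abs(d).max(1),0,6).mean()
        o=minimize(cost,c2,method="Nelder-Mead");best.append((o.fun,a,o.x))
    best.sort(key=lambda b:b[0])
    for b in best[:4]:print("  ",round(b[0],3),b[1],b[2].round(1),(b[2][0]*ex+b[2][1]*ey+(c+50)*nn).round(1))
    # bar top
    B=X[(X[:,2]>138)&(X[:,2]<162)&(X[:,1]>230)&(X[:,1]<400)&(X[:,0]<560)&(X[:,0]>380)]
    print(" bar",len(B),cv2.minAreaRect(B[:,:2].astype(np.float32)),B.mean(0).round(1))
    B=X[(abs(X[:,2]-78)<5)&(X[:,1]>250)&(X[:,1]<360)&(X[:,0]<540)&(X[:,0]>390)]
    print(" block",len(B),cv2.minAreaRect(B[:,:2].astype(np.float32)))
    B=X[(abs(X[:,2]-50)<5)&(X[:,1]>300)&(X[:,1]<420)&(X[:,0]<540)&(X[:,0]>390)]
    print(" step",len(B),cv2.minAreaRect(B[:,:2].astype(np.float32)))
    # dark bar in picture
    g=f[n]["p"].max(2).astype(np.uint8);x0,y0,x1,y1=(440,225,475,275) if n=="scene" else (192,205,226,245)
    mm=np.zeros_like(g);mm[y0:y1,x0:x1]=(g[y0:y1,x0:x1]<40)
    k,l,st,ce=cv2.connectedComponentsWithStats(mm);i=1+st[1:,4].argmax();pts=np.argwhere(l==i)[:,::-1].astype(np.float32)
    rc=cv2.minAreaRect(pts);mom=pts.mean(0);print(" dark",st[i],rc,mom)
    if n=="top":
        W=np.array([ray(n,*q,150)[:2] for q in cv2.boxPoints(rc)]);print("  world box",W.round(1).tolist(),W.mean(0))
    print(" ray grip z137",ray(n,*mom,150 if n=="top" else 137))
E
python3 fit.py
```

```text
scene yaw -4.02 plate h -301.3 rect ((564.0355224609375, 21.163253784179688), (130.72613525390625, 231.01934814453125), 0.15305887162685394) [[500.7, -91.2], [628.4, 136.0]]
 head pts 148 49.56831178431932 rect ((563.3967895507812, 105.11937713623047), (36.95487594604492, 40.06254959106445), 75.4985122680664)
   0.135 -18 [563.2 106. ] [611.5  63.2 117.2]
   0.138 -15 [563.3 105.9] [611.5  63.1 117.3]
   0.156 -21 [563.4 106.1] [611.6  63.3 117.3]
   0.175 -12 [563.9 105.8] [612.   63.  117.6]
 bar 326 ((455.05859375, 315.0165100097656), (87.71268463134766, 17.374181747436523), 34.62466049194336) [458.7 315.2 149.1]
 block 512 ((453.5706787109375, 313.9820556640625), (71.79767608642578, 69.87264251708984), 5.4389472007751465)
 step 671 ((449.93841552734375, 351.64886474609375), (71.89736938476562, 110.01387023925781), 6.316244602203369)
 dark [453 233  11  37 281] ((457.55487060546875, 250.99392700195312), (36.55284118652344, 8.392796516418457), 83.6598129272461) [457.49466 251.79715]
 ray grip z137 [455.95735308 316.81886893 137.        ]
top yaw -4.02 plate h -303.1 rect ((561.4559
[... 398 characters left out ...]
15. ]
   0.076 -12 [561.9 109.7] [611.6  66.9 115. ]
 bar 212 ((453.0635070800781, 317.04541015625), (88.68885040283203, 16.92776870727539), 35.41812515258789) [453.3 315.9 148. ]
 block 309 ((453.35003662109375, 318.022216796875), (69.76612854003906, 70.6998519897461), 5.886170864105225)
 step 309 ((446.5, 385.6520080566406), (69.46492004394531, 48.7578010559082), 5.7145819664001465)
 dark [198 212  23  27 211] ((209.80767822265625, 224.46153259277344), (31.063213348388672, 8.597853660583496), 56.3099365234375) [209.09479 225.11848]
  world box [[482.6, 344.3], [495.8, 324.9], [425.3, 276.1], [412.2, 295.4]] [453.96156497 310.18590794]
 ray grip z137 [452.0839302  312.05357127 150.        ]
```

The poses agree across both cameras:
- **Key:** about (454,316), bar yaw 35°.
- **Screw mouth:** about (611.6,65,116). Its axis leans towards the robot (stand yaw −4°), and the square is about −16.5° about that axis.

The tool only turns about the vertical. My plan is to grip the round barrel with the bar 16.5° off the tool's x, tilt the key 35° in hand against the bore rim, and insert it. Then I'll turn the bar with the open fingers as a fork. First I travel to the key.

Call:
step_arm([
  [0,0,-0.8,0,0],
  [0.86,-0.98,-0.8,0,0],
  [0.86,-0.98,-0.8,0,0],
])

```text
t: 1.38
eef_pos: [275.8, -388.2, 232.5]
tcp_rot: [[0.891, 0.453, 0.002], [0.453, -0.891, -0.002], [0.001, 0.003, -1.0]]
force: [0.2, -0.7, 0.7]
finger_gap: 94.0
grip_force: 0.0
```

Call:
step_arm([
  [0.86,-0.98,0,0,0],
  [0.86,-0.98,0,0,0],
])

```text
t: 1.62
eef_pos: [301.3, -286.0, 231.5]
tcp_rot: [[0.891, 0.454, 0.001], [0.454, -0.891, -0.001], [0.001, 0.001, -1.0]]
force: [0.5, -0.2, 0.7]
finger_gap: 93.8
grip_force: 0.0
```

Call:
step_arm([
  [0.86,-0.98,0,0,0],
  [0.86,-0.98,0,0,0],
])

```text
t: 1.88
eef_pos: [326.9, -184.9, 231.5]
tcp_rot: [[0.891, 0.454, 0.001], [0.454, -0.891, -0.0], [0.001, 0.001, -1.0]]
force: [-0.3, -0.3, -0.5]
finger_gap: 94.2
grip_force: 0.0
```

Call:
step_arm([
  [0.86,-0.98,0,0,0],
  [0.86,-0.98,0,0,0],
])

```text
t: 2.12
eef_pos: [352.7, -83.8, 231.5]
tcp_rot: [[0.891, 0.455, 0.001], [0.455, -0.891, -0.0], [0.001, 0.001, -1.0]]
force: [0.9, 0.2, 0.3]
finger_gap: 93.7
grip_force: 0.0
```

Call:
step_arm([
  [0.86,-0.98,0,0,0],
  [0.86,-0.98,0,0,0],
])

```text
t: 2.38
eef_pos: [378.4, 17.4, 231.4]
tcp_rot: [[0.89, 0.455, 0.001], [0.455, -0.89, 0.0], [0.001, 0.001, -1.0]]
force: [0.4, -0.4, 0.6]
finger_gap: 93.8
grip_force: 0.0
```

Call:
step_arm([
  [0.86,-0.98,0,0,0],
  [0.86,-0.98,0,0,0],
])

```text
t: 2.62
eef_pos: [404.1, 118.7, 231.2]
tcp_rot: [[0.89, 0.455, 0.001], [0.455, -0.89, 0.0], [0.001, 0.0, -1.0]]
force: [0.1, 0.5, -0.1]
finger_gap: 93.8
grip_force: 0.0
```

Call:
step_arm([
  [0.86,-0.98,0,0,0],
  [0.86,-0.98,0,0,0],
  [0.86,-0.98,0,0,0],
])

```text
t: 3.0
eef_pos: [429.6, 219.5, 230.2]
tcp_rot: [[0.889, 0.457, -0.002], [0.457, -0.889, -0.0], [-0.002, -0.0, -1.0]]
force: [-0.4, -0.4, -0.5]
finger_gap: 94.2
grip_force: 0.0
```

Call:
step_arm([
  [0.82,-0.93,0,-0.068,0],
  [0.82,-0.93,0,-0.068,0],
  [0.82,-0.93,0,-0.068,0],
  [0.82,-0.93,0.5,-0.068,0],
  [0.82,-0.93,0.5,-0.068,0],
])

```text
t: 3.62
eef_pos: [452.6, 311.3, 187.5]
tcp_rot: [[0.624, 0.781, -0.007], [0.781, -0.624, -0.004], [-0.007, -0.003, -1.0]]
force: [0.4, 0.5, -0.8]
finger_gap: 93.5
grip_force: 0.0
```

```bash
python3 - <<'E'
from h import *
s=bot.read_state();print(s["eef_pos"],np.degrees(np.arctan2(s["tcp_rot"][1][0],s["tcp_rot"][0][0])),np.round(s["joints"],1))
T=[]
for n,c in(("scene",(400,170)),("top",(150,160))):
    p,d=bot.get_image(n);x,y=c;T.append(cv2.resize(p[y:y+120,x:x+120],(400,400),interpolation=cv2.INTER_CUBIC))
cv2.imwrite("pics/m2.png",np.hstack(T)[...,::-1])
E
```

```text
[452.62165086 311.28201852 187.54425029] 51.39012749872934 [28.6  5.1 76.1 -0.  99.2 67.2]
```

View pics/m2.png

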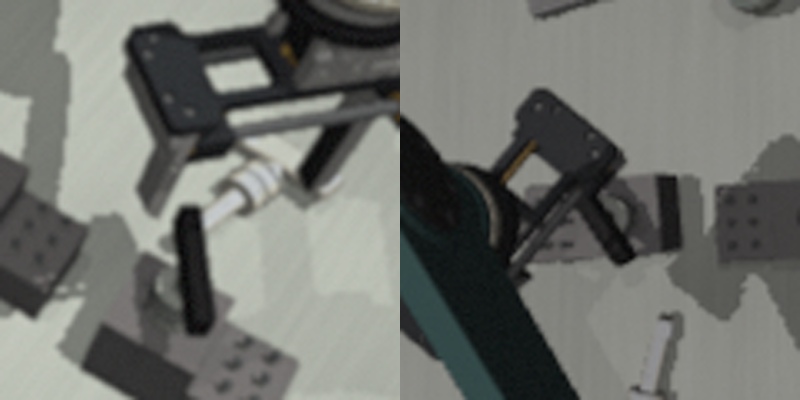

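The crops show the open fingers straddling the black bar: scene bar at crop (195,270), top bar end at crop (615,240). The white key is clear of them. Next I descend.

Call:
step_arm([
  [0,0,0.5,0,0],
  [0,0,0.9,0,0],
  [0,0,0.9,0,0],
  [0,0,0.9,0,0],
])

```text
t: 4.22
eef_pos: [455.9, 313.9, 121.9]
tcp_rot: [[0.623, 0.782, 0.004], [0.782, -0.623, 0.002], [0.004, 0.002, -1.0]]
force: [0.1, 0.4, -0.1]
finger_gap: 93.8
grip_force: 0.0
```

Call:
step_arm([
  [0,0,0.3,0,0],
  [0,0,0.43,0,0],
  [0,0,0.43,0,0],
  [0,0,0.43,0,0],
])

```text
t: 4.72
eef_pos: [455.2, 313.8, 86.0]
tcp_rot: [[0.623, 0.782, 0.002], [0.782, -0.623, 0.001], [0.002, 0.001, -1.0]]
force: [-0.8, -0.1, 0.6]
finger_gap: 94.3
grip_force: 0.0
```

Closing on the barrel, which is 36 mm across. I expect about 16 rows at most.

Call:
step_arm([
  [0,0,0,0,130],
  [0,0,0,0,190],
  [0,0,0,0,190],
  [0,0,0,0,190],
  [0,0,0,0,190],
  [0,0,0,0,190],
  [0,0,0,0,190],
  [0,0,0,0,190],
], newtons=20)

```text
t: 5.72
eef_pos: [454.1, 313.8, 84.8]
tcp_rot: [[0.623, 0.782, -0.001], [0.782, -0.623, 0.001], [0.0, -0.001, -1.0]]
force: [-1.2, 1.9, 1.6]
finger_gap: 24.6
grip_force: 0.7
```

```bash
python3 - <<'E'
from h import *
s=bot.read_state();print({k:np.round(v,2).tolist() for k,v in s.items()},bot.hold_point_z)
E
```

```text
{'t': 5.72, 'joints': [28.72, 7.0, 85.74, 0.05, 87.28, 67.26], 'qd': [0.06, -0.04, 0.04, 0.01, 0.06, -0.05], 'effort': [-0.82, -34.17, -29.34, -0.43, -0.32, -0.01], 'eef_pos': [454.09, 313.79, 84.77], 'tcp_rot': [[0.62, 0.78, -0.0], [0.78, -0.62, 0.0], [0.0, -0.0, -1.0]], 'force': [-1.19, 1.89, 1.58], 'ft_torque': [0.16, 0.24, -0.02], 'grip_force': 0.67, 'finger_gap': 24.56} 18.8
```

```bash
python3 - <<'E'
from h import *
T=[]
for n,c in(("scene",(415,190)),("top",(165,175))):
    p,d=bot.get_image(n);np.savez(f"{n}1.npz",p=p,d=d);x,y=c;T.append(cv2.resize(p[y:y+90,x:x+90],(400,400),interpolation=cv2.INTER_CUBIC))
    print(n,[(r["p"],world(n,r["centre"][0]*640,r["centre"][1]*400,500).round()) and (round(r["p"],2),np.round(np.array(r["centre"])*[640,400],1)) for r in bot.pinpoint(n,"key_grip")])
cv2.imwrite("pics/m3.png",np.clip(np.hstack(T)[...,::-1]*1.6,0,255))
E
```

```text
scene [(0.74, array([460.4, 251.8])), (0.65, array([324.5, 245.1]))]
top [(0.68, array([211. , 220.8])), (0.61, array([220.7, 295.2])), (0.19, array([258.4, 155.3]))][ WARN:0@2.430] global loadsave.cpp:1063 imwrite_ Unsupported depth image for selected encoder is fallbacked to CV_8U.
```

View pics/m3.png

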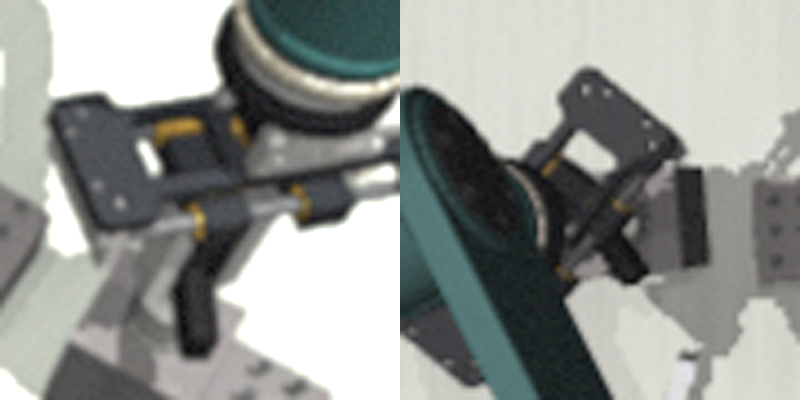

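The key hasn't moved: its bar end is at crop (195,340) in scene and (635,265) in top. But the fingers have closed to 24.6 mm, narrower than the 36 mm barrel, so I'll check geometrically where the fingers really are.

```bash
python3 - <<'E'
from h import *
s=bot.read_state();R=np.array(s["tcp_rot"]);p=np.array(s["eef_pos"])
f=np.load("scene1.npz");C=cloud("scene",f["d"])
img=cv2.resize(f["p"][190:280,415:505],(720,720),interpolation=cv2.INTER_CUBIC);img=np.clip(img*1.5,0,255).astype(np.uint8)
def mark(q,c):
    u=(proj("scene",q)-[415,190]+.5)*8;cv2.circle(img,tuple(int(a) for a in u),4,c,-1)
for sgn in(1,-1):
    for z in(0,-19,-60):mark(p+R@[0,sgn*12.3,z],(255,0,0))
for z in(78,112,124,150):mark([454,315,z],(0,255,0))
b=np.array([np.cos(.61),np.sin(.61),0])*45
for g in(1,-1):mark(np.array([454,315,150])+g*b,(255,255,0))
cv2.imwrite("pics/m4.png",img[100:700,:,::-1])
X=C.reshape(-1,3);B=X[(X[:,2]>82)&(X[:,2]<122)&(abs(X[:,0]-454)<40)&(abs(X[:,1]-315)<40)]
Q=(B-p)@R;print(np.c_[Q[:,:2],B[:,2]].round(0)[::6].tolist()[:60])
E
```

```text
[[-27.0, 17.0, 82.0], [-4.0, 18.0, 111.0], [-8.0, 16.0, 98.0], [3.0, 5.0, 114.0], [4.0, 16.0, 115.0], [-11.0, 20.0, 82.0], [7.0, 17.0, 116.0], [-4.0, 17.0, 90.0], [9.0, 14.0, 113.0], [-5.0, 16.0, 84.0], [9.0, 13.0, 109.0], [1.0, 17.0, 89.0], [12.0, 12.0, 108.0], [2.0, 17.0, 86.0], [13.0, 11.0, 105.0], [6.0, 16.0, 88.0], [14.0, 9.0, 103.0], [12.0, 13.0, 94.0], [8.0, 13.0, 83.0], [16.0, 5.0, 95.0], [16.0, 6.0, 91.0], [17.0, 5.0, 87.0], [22.0, 6.0, 82.0]]
```

View pics/m4.png

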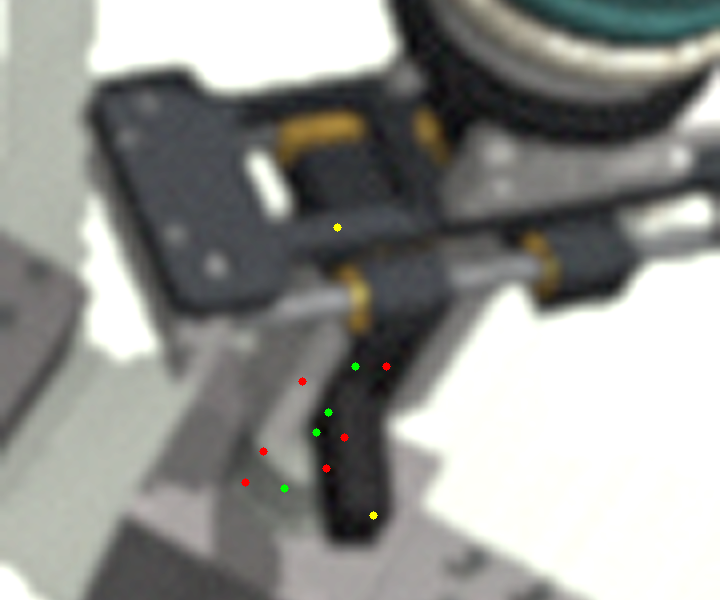

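```bash
python3 - <<'E'
from h import *
s=bot.read_state();R=np.array(s["tcp_rot"]);p=np.array(s["eef_pos"])
f=np.load("scene1.npz");C=cloud("scene",f["d"])
for v,u in((420,275),(380,290),(350,320),(440,270),(460,285),(350,390),(400,350)):
    y=int((v+100)/8+190);x=int(u/8+415);q=C[y,x];print((u,v),f["p"][y,x],((q-p)@R).round(0),q.round(0))
E
```

```text
(275, 420) [101 100  97] [  9.  22. -54.] [477. 307. 139.]
(290, 380) [87 87 85] [  8.  23. -76.] [477. 305. 161.]
(320, 350) [86 86 85] [  7.  18. -90.] [472. 308. 175.]
(270, 440) [101 103  98] [  2.  15. -30.] [467. 306. 115.]
(285, 460) [105 108 102] [ 10.  14. -31.] [471. 313. 116.]
(390, 350) [22 22 23] [ -1. -11. -66.] [445. 320. 151.]
(350, 400) [32 32 32] [ 11.   6. -67.] [466. 319. 152.]
```

Call:
step_arm([
  [0,0,0,0,210],
  [0,0,0,0,210],
  [0,0,0,0,210],
  [0,0,0,0,210],
], newtons=20)

```text
t: 6.42
eef_pos: [454.4, 313.2, 84.5]
tcp_rot: [[0.623, 0.782, -0.0], [0.782, -0.623, -0.0], [-0.001, 0.0, -1.0]]
force: [-1.3, 0.4, -0.1]
finger_gap: 16.7
grip_force: 6.0
```

```bash
python3 - <<'E'
from h import *
s=bot.read_state();R=np.array(s["tcp_rot"]);p=np.array(s["eef_pos"]);print({k:np.round(s[k],2).tolist() for k in("joints","force","ft_torque","finger_gap","grip_force")})
p2,d=bot.get_image("scene");np.savez("scene2.npz",p=p2,d=d);C=cloud("scene",d);Q=(C-p)@R
for v in range(228,262):
    print(v,[(u,*(int(round(a)) for a in Q[v,u]),int(p2[v,u].mean())) for u in range(443,468,3) if abs(Q[v,u,0])<60 and abs(Q[v,u,1])<60])
m=(p2.max(2)<45)&(C[...,2]>135)&(abs(C[...,0]-454)<60)&(abs(C[...,1]-315)<60)&(C[...,2]<158);print(m.sum(),cv2.minAreaRect(C[m][:,:2].astype(np.float32)),C[m].max(0))
E
```

```text
{'joints': [28.71, 7.01, 85.76, -0.02, 87.26, 67.26], 'force': [-1.32, 0.39, -0.11], 'ft_torque': [-0.01, 0.19, 0.02], 'finger_gap': 16.68, 'grip_force': 6.03}
228 [(452, -9, 32, -140, 79), (455, -2, 32, -152, 25), (458, 4, 31, -161, 40), (461, 16, 36, -181, 43), (464, 16, 29, -180, 38), (467, 18, 24, -181, 35)]
229 [(449, 14, 59, -180, 139), (452, -8, 32, -139, 71), (455, 15, 47, -180, 37), (458, 17, 42, -180, 48), (461, 18, 37, -181, 50), (464, 19, 31, -181, 48), (467, 20, 25, -181, 43)]
230 [(449, 16, 60, -181, 92), (452, 16, 53, -179, 62), (455, 17, 48, -180, 51), (458, 19, 42, -180, 52), (461, 20, 37, -180, 54), (464, 21, 31, -180, 51), (467, 22, 26, -180, 46)]
231 [(452, 19, 55, -180, 50), (455, 20, 49, -180, 52), (458, 21, 44, -180, 50), (461, 20, 36, -177, 46), (464, 21, 30, -177, 43), (467, 22, 24, -176, 36)]
232 [(452, 21, 55, -180, 47), (455, 21, 49, -178, 49), (458, 22, 43, -178, 44), (461, 21, 36, -175, 36), (464, 21, 29, -172, 30), (467, 22, 23, -172, 32)]
233 [(452, 22, 56, -179, 43), (455, 21, 48, -175, 34), (458, 22, 42, -175, 29), (461, 22, 35, -172, 33), (464, 17, 
[... 4728 characters left out ...]
108), (455, 19, 10, -51, 44), (458, 25, 9, -62, 21), (461, 28, 6, -67, 34), (464, 30, 0, -69, 40), (467, -1, -44, 5, 113)]
260 [(443, -3, 19, -9, 45), (446, 4, 17, -21, 60), (449, 10, 15, -31, 101), (452, 10, 7, -29, 116), (455, 19, 10, -47, 55), (458, 28, 12, -64, 11), (461, 30, 5, -65, 36), (464, 32, 0, -67, 34), (467, 2, -42, 4, 104)]
261 [(443, 0, 19, -8, 52), (446, 6, 18, -20, 63), (449, 11, 15, -28, 85), (452, 13, 9, -31, 115), (455, 22, 10, -47, 68), (458, 30, 12, -63, 12), (461, 33, 7, -66, 34), (464, 35, 2, -68, 31), (467, 4, -42, 5, 100)]
176 ((458.9470520019531, 317.7502136230469), (76.04013061523438, 18.69302749633789), 45.921878814697266) [489.61695162 347.42244258 157.1706375 ]
```

```bash
python3 - <<'E'
from h import *
p=np.array([452.6,311.3,187.5]);y=np.array([.781,-.624,0])
for dz in(0,20,46):
  for s in(1,-1):
    for w in(47,59): print(dz,s*w,((proj("scene",p+s*w*y+[0,0,dz])-[400,170])*3.333).round(0))
E
```

```text
0 47 [139. 237.]
0 59 [121. 240.]
0 -47 [279. 214.]
0 -59 [296. 211.]
20 47 [147. 221.]
20 59 [128. 224.]
20 -47 [290. 197.]
20 -59 [308. 194.]
46 47 [158. 199.]
46 59 [139. 202.]
46 -47 [304. 174.]
46 -59 [323. 171.]
```

The depth image settles it. The fingertips physically end about 46 mm above the reported TCP, so they are now squaring up the bar, with its yaw turned to the tool's. In z, real tip = reported + 46, and x and y agree. I'll open, turn +16.5°, go lower and check.

Call:
step_arm([
  [0,0,0,0,0],
  [0,0,0,0,0],
  [0,0,0,0,0],
  [0,0,0,0,0],
  [0,0,0,0,0],
  [0,0,0,-0.046,0],
  [0,0,0,-0.046,0],
  [0,0,0.2,-0.046,0],
  [0,0,0.35,-0.046,0],
  [0,0,0.35,-0.046,0],
])

```text
t: 7.72
eef_pos: [453.0, 312.6, 54.3]
tcp_rot: [[0.375, 0.927, -0.004], [0.927, -0.375, -0.002], [-0.003, -0.003, -1.0]]
force: [0.9, 0.4, -1.1]
finger_gap: 94.1
grip_force: 0.0
```

```bash
cat > look.py <<'E'
from h import *
s=bot.read_state();R=np.array(s["tcp_rot"]);p=np.array(s["eef_pos"]);print({k:np.round(s[k],2).tolist() for k in("t","eef_pos","joints","force","ft_torque","finger_gap","grip_force")},"yaw",np.degrees(np.arctan2(R[1,0],R[0,0])).round(1))
for n in("scene","top"):
    p2,d=bot.get_image(n);np.savez(f"{n}_l.npz",p=p2,d=d);C=cloud(n,d);Q=(C-p)@R
    m=(p2.max(2)<45)&(C[...,2]>138)&(abs(C[...,0]-454)<60)&(abs(C[...,1]-315)<60)&(C[...,2]<158)
    if m.sum()>20:print(n,"bar",m.sum(),cv2.minAreaRect(C[m][:,:2].astype(np.float32)))
    # lowest finger points: within finger footprint
    g=s["finger_gap"]/2
    for sg in(1,-1):
        k=(abs(Q[...,0])<12)&(sg*Q[...,1]>g-3)&(sg*Q[...,1]<g+16)&(Q[...,2]<10)&(Q[...,2]>-130);z=Q[k][:,2];print(n,sg,np.histogram(z,np.arange(-130,11,10))[0])
E
python3 look.py
```

```text
{'t': 7.72, 'eef_pos': [453.04, 312.63, 54.26], 'joints': [28.71, 8.08, 88.09, -0.0, 84.08, 50.74], 'force': [0.88, 0.4, -1.07], 'ft_torque': [-0.04, -0.02, -0.01], 'finger_gap': 94.09, 'grip_force': 0.0} yaw 68.0
scene bar 208 ((441.1670227050781, 325.510009765625), (86.28337097167969, 56.42612075805664), 48.44936752319336)
scene 1 [ 0  0  0 17 22 25 24 23  3  0  1  3  4  4]
scene -1 [ 5  6  8  3 10 13 17 15 15  1  1  0  0  0]
top bar 88 ((452.0923156738281, 311.87091064453125), (84.03144836425781, 15.813650131225586), 48.25614547729492)
top 1 [0 0 0 0 0 0 0 1 3 1 0 0 0 0]
top -1 [0 0 0 0 0 1 3 4 6 0 0 0 0 0]
```

Call:
step_arm([
  [0,0,0.08,0.009,0],
  [0,0,0.15,0.009,0],
  [0,0,0.15,0.009,0],
  [0,0,0.15,0.009,120],
  [0,0,0.15,0.009,200],
  [0,0,0.15,0.009,200],
  [0,0,0.15,0.009,200],
  [0,0,0.15,0.009,200],
  [0,0,0.15,0.009,200],
  [0,0,0.15,0.009,200],
  [0,0,0.15,0.009,200],
], newtons=20)

```text
t: 9.2
eef_pos: [454.3, 313.5, 44.6]
tcp_rot: [[0.426, 0.905, -0.0], [0.905, -0.426, 0.0], [-0.0, -0.0, -1.0]]
force: [-0.6, -0.5, -0.4]
finger_gap: 35.8
grip_force: 20.0
```

```bash
python3 look.py
```

```text
{'t': 9.2, 'eef_pos': [454.33, 313.48, 44.64], 'joints': [28.71, 8.46, 88.79, 0.01, 82.76, 53.94], 'force': [-0.62, -0.53, -0.44], 'ft_torque': [0.09, 0.06, -0.01], 'finger_gap': 35.78, 'grip_force': 20.0} yaw 64.8
scene bar 100 ((453.7408142089844, 320.52203369140625), (81.85676574707031, 21.051542282104492), 33.68057632446289)
scene 1 [ 0  0  0  4  8  8 12 11  9 46  1  5  2  2]
scene -1 [7 3 4 2 4 3 3 1 0 0 0 0 0 0]
top bar 78 ((438.2297668457031, 295.5663146972656), (39.316619873046875, 25.577342987060547), 66.40280151367188)
top 1 [ 0  0  0  0  0  0  0  0  2 18  2  0  0  0]
top -1 [0 1 2 0 0 4 4 2 1 3 0 0 0 0]
```

The barrel is gripped at 35.8 mm with 20 N. Now I raise the key until its tip is about 13 mm inside the bore, then lean it over the rim.

Call:
step_arm([
  [0,0,-0.3,0,200],
  [0,0,-0.71,0,200],
  [0,0,-0.74,0,200],
  [0,0,-0.74,0,200],
], newtons=20)

```text
t: 9.8
eef_pos: [454.0, 313.2, 102.5]
tcp_rot: [[0.426, 0.905, -0.001], [0.905, -0.426, -0.001], [-0.001, -0.001, -1.0]]
force: [-0.6, 1.3, -3.4]
finger_gap: 35.8
grip_force: 20.0
```

```bash
cat > key.py <<'E'
from h import *
# bar: black pixels in clouds; near point q0
s=bot.read_state();R=np.array(s["tcp_rot"]);p=np.array(s["eef_pos"])
print({k:np.round(s[k],2).tolist() for k in("t","eef_pos","force","ft_torque","finger_gap","grip_force")},"yaw",np.degrees(np.arctan2(R[1,0],R[0,0])).round(1))
for n in("scene","top"):
    p2,d=bot.get_image(n);np.savez(f"{n}_l.npz",p=p2,d=d);C=cloud(n,d);Q=(C-p)@R
    m=(p2.max(2)<60)&(abs(Q[...,0]+10)<75)&(abs(Q[...,1])<40)&(Q[...,2]<-55)&(Q[...,2]>-135)
    k,l,st,ce=cv2.connectedComponentsWithStats(m.astype(np.uint8))
    for i in range(1,k):
        if st[i,4]>15:
            q=Q[l==i];print(n,st[i],"mean",q.mean(0).round(1),"min",q.min(0).round(0),"max",q.max(0).round(0),"dir",np.linalg.svd(q-q.mean(0))[2][0].round(2))
E
python3 key.py
```

```text
{'t': 9.8, 'eef_pos': [453.99, 313.15, 102.5], 'force': [-0.58, 1.33, -3.43], 'ft_torque': [0.16, -0.08, -0.02], 'finger_gap': 35.85, 'grip_force': 20.0} yaw 64.8
scene [460 241  15  16 138] mean [  28.8   14.3 -100.1] min [   2.  -23. -109.] max [ 42.  22. -70.] dir [ 0.87  0.22 -0.43]
top [199 223   7  13  18] mean [  -3.7   -9.4 -101.7] min [  -8.  -25. -118.] max [  6.   7. -69.] dir [0.28 0.01 0.96]
top [203 224  15  15 117] mean [-25.7  -8.2 -94.6] min [ -43.  -30. -110.] max [ -6.   7. -56.] dir [-0.55  0.   -0.84]
```

Call:
step_arm([
  [-0.09,0,0.0,0,200],
  [-0.18,0,0.015,0,200],
  [-0.27,0,0.035,0,200],
  [-0.36,0,0.06,0,200],
  [-0.44,0,0.1,0,200],
  [-0.52,0,0.14,0,200],
  [-0.6,0,0.19,0,200],
  [-0.66,0,0.23,0,200],
  [-0.66,0,0.23,0,200],
  [-0.66,0,0.23,0,200],
], newtons=20)

```text
t: 11.15
eef_pos: [431.4, 265.1, 84.4]
tcp_rot: [[0.426, 0.905, -0.002], [0.905, -0.426, -0.001], [-0.002, -0.001, -1.0]]
force: [-0.4, 1.7, -3.7]
finger_gap: 35.7
grip_force: 20.0
```

```bash
python3 key.py; python3 - <<'E'
from h import *
p=np.load("scene_l.npz")["p"];q=np.load("top_l.npz")["p"]
a=cv2.resize(p[190:290,410:510],(400,400),interpolation=cv2.INTER_CUBIC);b=cv2.resize(q[170:270,170:270],(400,400),interpolation=cv2.INTER_CUBIC)
cv2.imwrite("pics/m5.png",np.clip(np.hstack([a,b])[...,::-1]*1.5,0,255).astype(np.uint8))
E
```

```text
{'t': 11.15, 'eef_pos': [431.43, 265.1, 84.44], 'force': [-0.39, 1.69, -3.72], 'ft_torque': [0.29, 0.09, 0.06], 'finger_gap': 35.67, 'grip_force': 19.98} yaw 64.8
scene [445 222  12   8  23] mean [ 10.7  -5.6 -86.6] min [   4.  -19. -108.] max [ 19.  19. -61.] dir [ 0.24  0.65 -0.72]
top [227 233  18  15 106] mean [-36.   -3.6 -84. ] min [ -59.  -17. -101.] max [ -8.  10. -56.] dir [-0.76 -0.27  0.59]
```

View pics/m5.png

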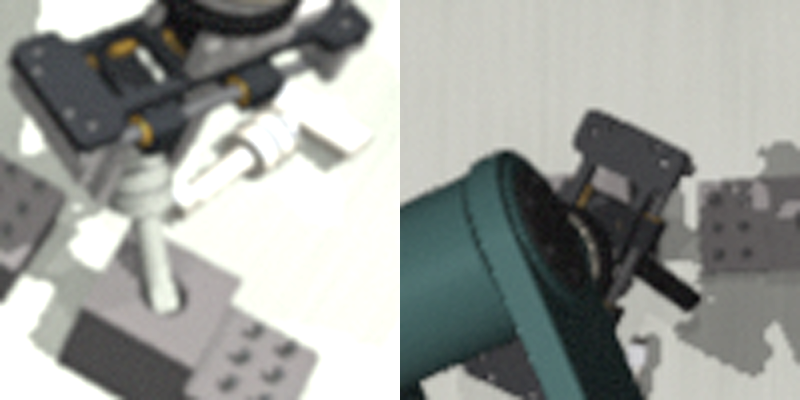

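The crops show the key leaning in the bore, shaft at scene crop (155,260), and the bar end at top crop (680,285). The tilt is near 36°. Next I lift out and travel to above the screw.

Call:
step_arm([
  [0,0,-0.4,0,200],
  [0,0,-0.8,0,200],
  [0,0,-1.0,0,200],
  [0,0,-1.0,0,200],
])

```text
t: 11.75
eef_pos: [432.8, 265.7, 166.4]
tcp_rot: [[0.426, 0.905, 0.002], [0.905, -0.426, 0.0], [0.001, 0.002, -1.0]]
force: [0.2, -1.3, -3.2]
finger_gap: 35.3
grip_force: 20.0
```

Call:
step_arm([
  [-0.25,0.35,-0.06,0,200],
  [-0.556,0.72,-0.06,0,200],
])

```text
t: 12.0
eef_pos: [464.7, 200.2, 168.5]
tcp_rot: [[0.425, 0.905, -0.002], [0.905, -0.425, -0.001], [-0.002, -0.002, -1.0]]
force: [0.3, -0.1, -3.4]
finger_gap: 35.3
grip_force: 20.0
```

Call:
step_arm([
  [-0.28,0.36,0,0,200],
  [-0.556,0.72,0,0,200],
])

```text
t: 12.25
eef_pos: [497.7, 134.7, 168.0]
tcp_rot: [[0.426, 0.905, -0.004], [0.905, -0.426, -0.001], [-0.003, -0.003, -1.0]]
force: [0.1, 0.7, -2.6]
finger_gap: 35.5
grip_force: 20.0
```

Call:
step_arm([
  [-0.28,0.36,0,0.027,200],
  [-0.556,0.72,0,0.054,200],
  [-0.556,0.72,0,0.081,200],
  [-0.556,0.72,0,0.108,200],
  [-0.556,0.72,0,0.135,200],
  [-0.556,0.72,0,0.163,200],
  [-0.556,0.72,0,0.191,200],
  [-0.556,0.72,0,0.191,200],
  [-0.556,0.72,0,0.191,200],
])

```text
t: 13.38
eef_pos: [530.9, 71.2, 169.1]
tcp_rot: [[0.998, -0.067, -0.002], [-0.067, -0.998, -0.0], [-0.002, 0.0, -1.0]]
force: [-0.2, -0.1, -2.7]
finger_gap: 35.7
grip_force: 20.0
```

```bash
python3 key.py; python3 - <<'E'
from h import *
p=np.load("scene_l.npz")["p"];q=np.load("top_l.npz")["p"]
a=cv2.resize(p[175:275,275:375],(400,400),interpolation=cv2.INTER_CUBIC);b=cv2.resize(q[120:220,250:350],(400,400),interpolation=cv2.INTER_CUBIC)
cv2.imwrite("pics/m6.png",np.clip(np.hstack([a,b])[...,::-1]*1.5,0,255).astype(np.uint8))
E
```

```text
{'t': 13.38, 'eef_pos': [530.85, 71.19, 169.06], 'force': [-0.21, -0.08, -2.75], 'ft_torque': [0.01, -0.0, 0.04], 'finger_gap': 35.68, 'grip_force': 19.98} yaw -3.9
scene [341 169  14  19 112] mean [  11.2    9.7 -101.1] min [  -6.   -2. -120.] max [ 22.  23. -62.] dir [ 0.2  -0.15 -0.97]
top [286 207  10  12  75] mean [-45.7  -7.6 -78.5] min [-59. -18. -89.] max [-31.   4. -66.] dir [-0.73 -0.34  0.59]
```

View pics/m6.png

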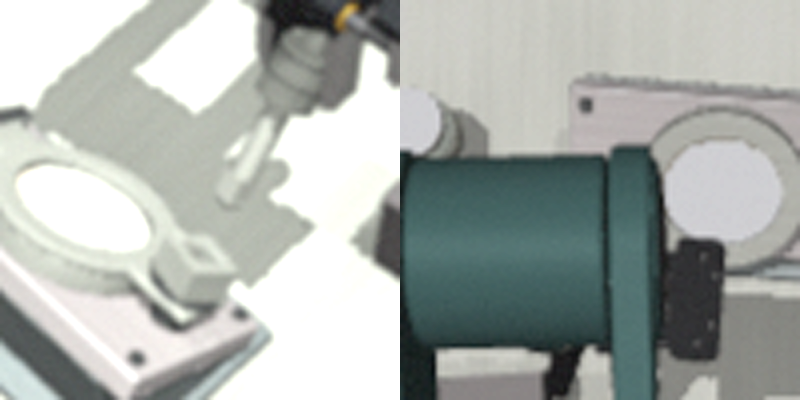

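The scene crop shows the tilted key with its tip at crop (230,205), up and to the right of the socket mouth at crop (207,248). I'll fit the key axis in the cloud and compare it with the head in the same picture, so that the camera bias cancels.

```bash
cat > axis.py <<'E'
from h import *
from scipy.optimize import least_squares,minimize
s=bot.read_state();R=np.array(s["tcp_rot"]);p=np.array(s["eef_pos"])
C=cloud("scene",np.load("scene_l.npz")["d"]);img=np.load("scene_l.npz")["p"];Q=(C-p)@R
g=np.array([0,0,-62.4]); # grasp
def model(x):
    tau,off,dy,da=x   # tilt, shift along tool x, lateral shift, lateral tilt
    a=np.array([-np.sin(tau),da,-np.cos(tau)]);a/=np.linalg.norm(a);o=g+[off,dy,0];return a,o
m=(abs(Q[...,1])<30)&(Q[...,0]>-15)&(Q[...,0]<75)&(Q[...,2]>-62)&(Q[...,2]<15)&(img.min(2)>40)
P=Q[m]
def res(x):
    a,o=model(x);v=P-o;t=v@a;r=np.linalg.norm(v-t[:,None]*a,axis=1);h=t+101   # height over tip
    return r,h
def f(x):
    r,h=res(x);R0=np.where(h>72,18.,8.);return np.where((r<26)&(h<100)&(h>8)&(abs(h-72)>3),r-R0,0)
K=None
best=None
for t0 in(30,35,40):
    o=least_squares(f,[np.radians(t0),0,0,0],loss="soft_l1",f_scale=1.5)
    if best is None or o.cost<best.cost:best=o
r,h=res(best.x);k=(r<11)&(h<72)
a,o=model(best.x);print("tilt",np.degrees(best.x[0]).round(1),"off",best.x[1:].round(2),"n",len(P),k.sum(),"rms",np.std((r-8)[k]).round(2),"lowest h",np.percentile(h[k],[0,2,5]).round(1))
tip=o-101*a;T=p+R@tip;A=R@a;print("tip world(cam)",T.round(1),"axis",A.round(3))
# head in same picture
yaw=np.radians(-4.02);Rz=np.array([[np.cos(yaw),-np.sin(yaw),0],[np.sin(yaw),np.cos(yaw),0],[0,0,1]]);c,si=np.cos(np.radians(35)),np.sin(np.radians(35))
nn=Rz@[-si,0,c];ex=Rz@[c,0,si];ey=Rz@[0,1,0]
X=C.reshape(-1,3);hh=X@nn+301.3;U=np.c_[X@ex,X@ey];M=(hh>44)&(hh<58)&(np.hypot(U[:,0]-563.3,U[:,1]-106)<28)&(img.reshape(-1,3).min(1)>40);t=U[M]
b=[]
for d in np.arange(-40,10,2):
    rr=np.radians(d)
    def cost(q):
        e=(t-q)@np.array([[np.cos(rr),-np.sin(rr)],[np.sin(rr),np.cos(rr)]]);w=abs(e).max(1);return np.clip(w-17,0,6).mean()+.3*np.clip(8-w,0,6).mean()
    oo=minimize(cost,[563.3,106],method="Nelder-Mead");b.append((oo.fun,d,oo.x))
b.sort(key=lambda z:z[0]);Mo=b[0][2][0]*ex+b[0][2][1]*ey+(np.median(hh[M])-301.3)*nn
print("mouth(cam)",Mo.round(1),"psi",b[0][1],len(t),"plate-h",np.median(hh[M]).round(1))
v=T-Mo;print("tip-mouth along ex,ey,n:",(v@ex).round(1),(v@ey).round(1),(v@nn).round(1),"axis.n comps",(A@ex).round(3),(A@ey).round(3))
E
python3 axis.py
```

```text
tilt 38.5 off [-2.18  2.24  0.  ] n 382 199 rms 1.09 lowest h [-0.   3.5  4.8]
tip world(cam) [591.5  65.4 152.9] axis [-0.62   0.038  0.784]
mouth(cam) [611.3  63.5 116.6] psi -18 148 plate-h 49.6
tip-mouth along ex,ey,n: 4.6 0.5 41.1 axis.n comps -0.06 -0.006
```

The tilt is 38.5° and the tip is 4.6 mm uphill and 41 mm out. I shift it to the mouth first.

Call:
step_arm([
  [0.0,0.005,0.1,0,200],
  [0.08,0.005,0.2,0,200],
  [0.15,0.005,0.3,0,200],
  [0.21,0.005,0.39,0,200],
  [0.21,0.005,0.39,0,200],
])

```text
t: 14.1
eef_pos: [547.8, 69.6, 137.7]
tcp_rot: [[0.998, -0.07, -0.002], [-0.07, -0.998, -0.0], [-0.002, 0.0, -1.0]]
force: [0.1, -0.4, -2.6]
finger_gap: 36.0
grip_force: 20.0
```

```bash
python3 key.py|head -1; python3 axis.py
```

```text
{'t': 14.1, 'eef_pos': [547.85, 69.64, 137.72], 'force': [0.14, -0.4, -2.62], 'ft_torque': [0.02, 0.04, -0.01], 'finger_gap': 35.99, 'grip_force': 19.98} yaw -4.0
tilt 38.3 off [-2.74  2.3   0.01] n 376 188 rms 1.12 lowest h [-1.   1.9  4.6]
tip world(cam) [607.9  64.1 122.2] axis [-0.619  0.035  0.784]
mouth(cam) [612.1  63.7 117. ] psi -18 132 plate-h 49.5
tip-mouth along ex,ey,n: -0.5 0.1 6.7 axis.n comps -0.058 -0.009
```

Call:
step_arm([
  [0.03,0,0.04,0,200],
  [0.057,0,0.082,0,200],
  [0.076,0,0.1,0,200],
  [0.096,0,0.116,0,200],
  [0.12,0,0.13,0,200],
  [0.145,0,0.142,0,200],
  [0.145,0,0.142,0,200],
])

```text
t: 15.08
eef_pos: [559.7, 69.0, 127.2]
tcp_rot: [[0.998, -0.069, -0.001], [-0.069, -0.998, 0.0], [-0.001, -0.0, -1.0]]
force: [-1.1, -1.2, -4.4]
finger_gap: 35.6
grip_force: 20.0
```

```bash
python3 key.py|head -1; python3 axis.py
```

```text
{'t': 15.08, 'eef_pos': [559.71, 69.04, 127.2], 'force': [-1.11, -1.25, -4.4], 'ft_torque': [0.1, 0.58, 0.02], 'finger_gap': 35.61, 'grip_force': 20.0} yaw -4.0
tilt 38.5 off [-3.56  2.5   0.01] n 476 165 rms 1.25 lowest h [ 7.  9. 10.]
tip world(cam) [618.8  63.1 110.6] axis [-0.621  0.036  0.783]
mouth(cam) [611.6  63.1 117.4] psi -16 136 plate-h 50.0
tip-mouth along ex,ey,n: 2.0 0.5 -9.6 axis.n comps -0.061 -0.008
```

Call:
step_arm([
  [0.025,0,0.013,0,200],
  [0.05,0,0.027,0,200],
  [0.075,0,0.04,0,200],
  [0.098,0,0.053,0,200],
  [0.105,0,0.063,0,200],
  [0.105,0,0.063,0,200],
])

```text
t: 15.92
eef_pos: [566.8, 68.7, 125.0]
tcp_rot: [[0.998, -0.069, -0.002], [-0.069, -0.998, 0.0], [-0.002, -0.0, -1.0]]
force: [-9.0, 0.0, 5.0]
finger_gap: 35.5
grip_force: 20.0
```

```bash
python3 key.py|head -1; python3 axis.py
```

```text
{'t': 15.92, 'eef_pos': [566.78, 68.74, 124.96], 'force': [-9.03, 0.03, 5.01], 'ft_torque': [0.27, 1.94, 0.01], 'finger_gap': 35.49, 'grip_force': 20.0} yaw -4.0
tilt 37.1 off [-4.24  2.94  0.02] n 477 143 rms 1.55 lowest h [13.2 14.1 14.7]
tip world(cam) [623.3  63.8 106.8] axis [-0.602  0.023  0.798]
mouth(cam) [611.3  63.1 116.5] psi -18 139 plate-h 49.5
tip-mouth along ex,ey,n: 4.1 1.5 -14.7 axis.n comps -0.036 -0.02
```

Call:
step_arm([
  [-0.02,0,0.014,0,200],
  [-0.01,0,0.025,0.008,200],
  [-0.006,0,0.035,0.008,200],
  [-0.006,0,0.035,-0.008,200],
  [-0.006,0,0.035,-0.008,200],
  [-0.006,0,0.035,0,200],
  [-0.006,0,0.035,0,200],
], newtons=30)

```text
t: 16.9
eef_pos: [566.4, 68.9, 124.3]
tcp_rot: [[0.998, -0.069, 0.0], [-0.069, -0.998, 0.001], [0.0, -0.001, -1.0]]
force: [-12.2, 1.7, 11.5]
finger_gap: 35.5
grip_force: 30.0
```

```bash
python3 key.py|head -1; python3 axis.py
```

```text
{'t': 16.9, 'eef_pos': [566.42, 68.88, 124.31], 'force': [-12.23, 1.65, 11.48], 'ft_torque': [0.25, 2.34, 0.03], 'finger_gap': 35.54, 'grip_force': 30.0} yaw -4.0
tilt 37.6 off [-4.23  2.43  0.01] n 481 148 rms 1.43 lowest h [13.6 14.3 14.6]
tip world(cam) [623.6  63.5 106.7] axis [-0.61   0.032  0.792]
mouth(cam) [611.6  63.5 116.7] psi -16 131 plate-h 49.5
tip-mouth along ex,ey,n: 4.1 0.8 -15.0 axis.n comps -0.046 -0.011
```

```bash
cat >> axis.py <<'E'
# barrel lower edge & profile above mouth plane
v=P-o;t=v@a;r=np.linalg.norm(v-t[:,None]*a,axis=1)
W=P@R.T+p;H=(W-Mo)@nn
for lo in range(-2,90,4):
    k=(H>=lo)&(H<lo+4)&(r<24);print(lo,k.sum(),np.round(np.percentile(r[k],[10,50,90]),1) if k.sum()>1 else "",end=" | ")
E
python3 axis.py|tail -1
```

```text
-2 79 [ 7.8 14.6 19.6] | 2 11 [5.3 6.7 8.4] | 6 11 [5.  5.8 6.9] | 10 11 [3.6 6.2 7.4] | 14 7 [6.  6.7 7.7] | 18 12 [6.  7.  7.9] | 22 11 [5.9 7.  7.6] | 26 13 [6.2 6.9 7.3] | 30 10 [4.  7.3 7.7] | 34 10 [5.6 7.1 8.7] | 38 11 [6.8 7.3 8.5] | 42 12 [6.2 7.7 8.4] | 46 9 [6.9 7.9 9.1] | 50 0  | 54 15 [16.6 17.2 18.4] | 58 29 [17.  18.  19.1] | 62 25 [17.  18.2 20.1] | 66 27 [16.5 18.6 20.5] | 70 21 [18.1 19.2 22.5] | 74 7 [19.  20.  23.5] | 78 0  | 82 0  | 86 0  |
```

```bash
cat >> axis.py <<'E'
print()
k=(r>13)&(H>45)&(H<66)&(r<22);print(np.sort(H[k]).round(1)[:16].tolist(),np.sort(t[k]+101).round(1)[:12])
E
python3 axis.py|tail -1
python3 - <<'E'
exec(open('axis.py').read().split("# head in same")[0].replace('print','(lambda *a:0)'))
E
```

```text
[54.6, 54.9, 55.0, 56.0, 56.1, 56.2, 56.3, 56.4, 56.5, 57.0, 57.0, 57.1, 57.2, 57.5, 58.0, 58.0] [69.  69.4 69.6 70.4 70.6 70.7 70.7 70.8 70.8 71.3 71.4 71.4]
```

Call:
step_arm([
  [0.015,0,0.022,0,200],
  [0.03,0,0.043,0,200],
  [0.03,0,0.043,0,200],
  [0.03,0,0.043,0,200],
], newtons=40)

```text
t: 17.5
eef_pos: [567.1, 68.8, 124.1]
tcp_rot: [[0.998, -0.069, -0.002], [-0.069, -0.998, 0.001], [-0.002, -0.0, -1.0]]
force: [-20.6, 1.3, 23.3]
finger_gap: 35.3
grip_force: 40.0
```

The key is on the socket floor. The barrel edge is 55 mm above the mouth, as it should be, and the axial force rises stiffly. I ease off the force, let go, rise clear and measure the handle.

Call:
step_arm([
  [-0.03,0,-0.05,0,200],
  [-0.03,0,-0.05,0,0],
  [-0.03,0,-0.05,0,0],
  [-0.03,0,-0.05,0,0],
  [-0.03,0,-0.05,0,0],
  [-0.03,0,-0.05,0,0],
  [-0.03,0,-0.5,0,0],
  [-0.03,0,-1.0,0,0],
  [-0.03,0,-1.0,0,0],
], newtons=40)

```text
t: 18.62
eef_pos: [569.9, 68.4, 200.8]
tcp_rot: [[0.998, -0.069, 0.009], [-0.069, -0.998, 0.0], [0.009, -0.001, -1.0]]
force: [0.0, 0.8, 0.0]
finger_gap: 93.9
grip_force: 0.0
```

Call:
step_arm([
  [0,0,-0.3,-0.028,0],
  [0,0,-0.3,-0.056,0],
  [0,0,-0.3,-0.084,0],
  [0,0,-0.3,-0.112,0],
  [0,0,-0.3,-0.14,0],
  [0,0,-0.3,-0.168,136],
  [0,0,-0.3,-0.196,136],
  [0,0,-0.3,-0.224,136],
  [0,0,-0.3,-0.252,136],
  [0,0,-0.3,-0.28,136],
  [0,0,-0.3,-0.306,136],
  [0,0,-0.3,-0.306,136],
])

```text
t: 20.12
eef_pos: [567.1, 68.4, 218.7]
tcp_rot: [[-0.277, 0.961, -0.002], [0.961, 0.277, -0.0], [0.001, -0.002, -1.0]]
force: [0.5, -0.7, -0.1]
finger_gap: 44.1
grip_force: 0.0
```

```bash
cat > bar.py <<'E'
from h import *
s=bot.read_state();R=np.array(s["tcp_rot"]);p=np.array(s["eef_pos"])
print({k:np.round(s[k],2).tolist() for k in("t","eef_pos","joints","force","finger_gap")},"yaw",np.degrees(np.arctan2(R[1,0],R[0,0])).round(1))
tip=p+[0,0,44]
yaw=np.radians(-4.02);Rz=np.array([[np.cos(yaw),-np.sin(yaw),0],[np.sin(yaw),np.cos(yaw),0],[0,0,1]]);c,si=np.cos(np.radians(35)),np.sin(np.radians(35))
nn=Rz@[-si,0,c];ex=Rz@[c,0,si];ey=Rz@[0,1,0];M=np.array([611.5,64.3,116.5])
for n in("scene","top"):
    im,d=bot.get_image(n);np.savez(f"{n}_l.npz",p=im,d=d);C=cloud(n,d);V=C-M;H=V@nn;u=V@ex;w=V@ey
    m=(im.max(2)<45)&(H>85)&(H<140)&(abs(u)<65)&(abs(w)<60)&(C[...,2]<tip[2]+0)
    q=np.c_[u[m],w[m],H[m]]
    if len(q)>20:
        c0=q.mean(0);dd=np.linalg.svd(q-c0)[2][0];dd*=np.sign(dd[0]);al=(q-c0)@dd
        print(n,len(q),"mean",c0.round(1),"dir",dd.round(2),"phi",np.degrees(np.arctan2(dd[1],dd[0])).round(1),"span",np.percentile(al,[1,99]).round(0),"min/max",q.min(0).round(0),q.max(0).round(0),"rect",cv2.minAreaRect(q[:,:2].astype(np.float32)))
a=cv2.resize(np.load("scene_l.npz")["p"][150:250,285:385],(400,400),interpolation=cv2.INTER_CUBIC);b=cv2.resize(np.load("top_l.npz")["p"][120:220,250:350],(400,400),interpolation=cv2.INTER_CUBIC)
cv2.imwrite("pics/m7.png",np.clip(np.hstack([a,b])[...,::-1]*1.5,0,255).astype(np.uint8))
E
python3 bar.py
```

```text
{'t': 20.12, 'eef_pos': [567.1, 68.35, 218.71], 'joints': [1.19, 7.63, 69.84, -0.01, 102.67, -14.87], 'force': [0.51, -0.67, -0.12], 'finger_gap': 44.13} yaw 106.1
scene 171 mean [-32.7  -3.  112.7] dir [ 0.88 -0.31  0.35] phi -19.2 span [-36.  35.] min/max [-65. -16.  91.] [ -3.   9. 133.] rect ((-33.82289505004883, -2.779726982116699), (5.998045444488525, 65.36408996582031), 70.70277404785156)
```

View pics/m7.png

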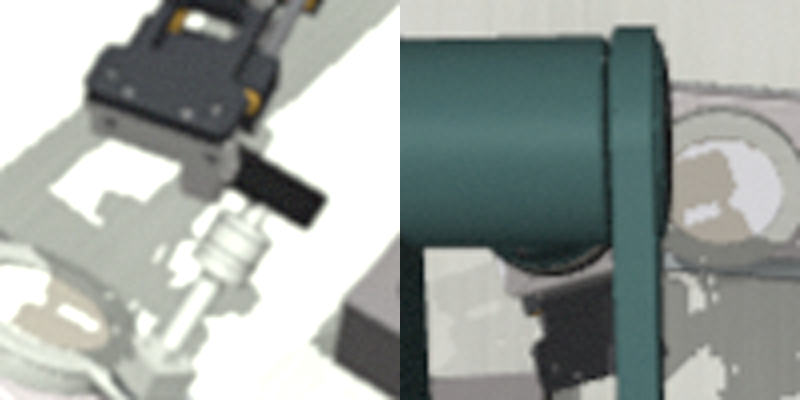

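The crops show the key in the socket but sagging downhill within the socket's slack: barrel at scene crop (230,245), low bar end at (310,205). I'll measure its actual lean and plan to turn it by straddling the low bar end, which is clear of the barrel.

```bash
cat > lean.py <<'E'
from h import *
from scipy.optimize import least_squares
yaw=np.radians(-4.02);Rz=np.array([[np.cos(yaw),-np.sin(yaw),0],[np.sin(yaw),np.cos(yaw),0],[0,0,1]]);c,si=np.cos(np.radians(35)),np.sin(np.radians(35))
nn=Rz@[-si,0,c];ex=Rz@[c,0,si];ey=Rz@[0,1,0];M=np.array([611.5,63.4,116.8]);E=np.array([ex,ey,nn])
def run(fresh=True,x0=(-.2,0,0,0)):
    s=bot.read_state();R=np.array(s["tcp_rot"]);p=np.array(s["eef_pos"])
    if fresh:
        im,d=bot.get_image("scene");np.savez("scene_l.npz",p=im,d=d)
    z=np.load("scene_l.npz");im=z["p"];V=(cloud("scene",z["d"])-M)@E.T
    m=(V[...,2]>4)&(V[...,2]<92)&(V[...,0]<25)&(V[...,0]>-60)&(abs(V[...,1])<45)&(im.min(2)>45);P=V[m]
    def geo(x):
        a=np.array([x[0],x[1],1.]);a/=np.linalg.norm(a);o=np.array([x[2],x[3],0]);v=P-o;t=v@a;return a,o,t,np.linalg.norm(v-t[:,None]*a,axis=1)
    def f(x):
        a,o,t,r=geo(x);return np.where(r<24,np.where(t>56,r-18,np.where(t<52,r-8,0)),3)
    b=min((least_squares(f,[l,q,0,0],loss="soft_l1",f_scale=1.5) for l in(-.3,-.2,-.1,0,.1) for q in(-.15,0,.15)),key=lambda o:o.cost)
    a,o,t,r=geo(b.x);G=o+114*a
    print("n",len(P),"cost",round(b.cost,1),"lean u,w deg",np.degrees(np.arctan(b.x[:2])).round(1),"at mouth",b.x[2:].round(1),"G(u,w,n)",G.round(1),"world",(M+G@E).round(1),"barrel edge",np.sort(t[(r>13)&(r<22)&(t>45)])[:8].round(0))
    V2=V-G;k=(im.max(2)<45)&(np.linalg.norm(V2,axis=-1)<52)&(abs(V2@a)<20);q=V2[k]
    dd=np.linalg.svd(q-q.mean(0))[2][0];dd*=np.sign(dd[0]);print("bar",k.sum(),q.mean(0).round(1),"dir",dd.round(2),"phi",np.degrees(np.arctan2(dd[1],dd[0]/np.hypot(dd[0],dd[2])*abs(np.hypot(dd[0],dd[2])))).round(1),"span",np.percentile(q@dd,[1,99]).round(0),"world dir",(dd@E).round(2))
    print({k:np.round(s[k],2).tolist() for k in("t","eef_pos","force","ft_torque","finger_gap","grip_force")},"yaw",np.degrees(np.arctan2(R[1,0],R[0,0])).round(1))
    return G,a
if __name__=="__main__":run(not __import__("sys").argv[1:])
E
python3 lean.py old
```

```text
n 411 cost 473.9 lean u,w deg [-20.7  -3.9] at mouth [-2.3 -0.1] G(u,w,n) [-42.5  -7.3 106.4] world [515.4  62.8 179.6] barrel edge [57. 57. 57. 58. 58. 58. 58. 58.]
bar 196 [4.6 6.8 4.5] dir [ 0.89 -0.3   0.33] phi -18.8 span [-38.  44.] world dir [ 0.52 -0.34  0.78]
{'t': 20.23, 'eef_pos': [567.28, 68.36, 219.28], 'force': [-0.27, -0.72, 0.08], 'ft_torque': [-0.02, -0.1, -0.07], 'finger_gap': 44.31, 'grip_force': 0.0} yaw 106.0
```

When released, the key sags about 20°. So I'll clamp the bar itself at its centre, bring the key upright and seated, and keep it clamped while turning. The half turn keeps joint 6 in range.

Call:
step_arm([
  [0.06,-0.3,0,-0.028,0],
  [0.125,-0.59,0,-0.056,0],
  [0.125,-0.59,0,-0.085,0],
  [0.125,-0.59,0,-0.114,0],
  [0.125,-0.59,0,-0.114,0],
])

```text
t: 20.85
eef_pos: [519.4, 64.8, 220.2]
tcp_rot: [[-0.839, 0.545, -0.0], [0.545, 0.839, -0.0], [0.0, -0.0, -1.0]]
force: [-0.2, -0.6, 0.7]
finger_gap: 90.5
grip_force: 0.0
```

Call:
step_arm([
  [0,0,0.3,0,0],
  [0,0,0.6,0,0],
  [0,0,0.9,0,0],
  [0,0,0.9,0,0],
])

```text
t: 21.35
eef_pos: [517.9, 64.8, 145.9]
tcp_rot: [[-0.839, 0.544, -0.005], [0.544, 0.839, -0.0], [0.004, -0.003, -1.0]]
force: [-0.2, -0.8, -0.5]
finger_gap: 94.3
grip_force: 0.0
```

```bash
python3 lean.py
```

```text
n 409 cost 450.0 lean u,w deg [-21.   -4.2] at mouth [-2.4  0. ] G(u,w,n) [-43.1  -7.8 106.2] world [515.   62.4 179.1] barrel edge [57. 57. 58. 58. 58. 58. 58. 58.]
bar 87 [34.2 -3.7 12. ] dir [ 0.76 -0.39  0.51] phi -27.3 span [-11.  47.] world dir [ 0.3  -0.42  0.86]
{'t': 21.35, 'eef_pos': [517.9, 64.8, 145.93], 'force': [-0.24, -0.77, -0.46], 'ft_torque': [0.01, -0.08, -0.04], 'finger_gap': 94.28, 'grip_force': 0.0} yaw 147.0
```

Call:
step_arm([
  [0,0,0.15,0,0],
  [0,0,0.25,0,60],
  [0,0,0.25,0,120],
  [0,0,0.25,0,180],
  [0,0,0.25,0,230],
  [0,0,0.25,0,230],
  [0,0,0.25,0,230],
  [0,0,0.25,0,230],
  [0,0,0.25,0,230],
  [0,0,0.25,0,230],
], newtons=15)

```text
t: 22.65
eef_pos: [519.2, 65.3, 128.9]
tcp_rot: [[-0.841, 0.541, -0.0], [0.541, 0.841, 0.001], [0.001, 0.001, -1.0]]
force: [-2.7, 3.1, 3.8]
finger_gap: 37.9
grip_force: 17.4
```

```bash
python3 lean.py
```

```text
n 408 cost 521.8 lean u,w deg [-21.8  -6.1] at mouth [-2.2 -0.3] G(u,w,n) [-44.3 -11.5 105.3] world [514.2  58.7 177.6] barrel edge [57. 57. 57. 58. 58. 58. 58. 58.]
bar 87 [31.9 -2.  10.7] dir [ 0.83 -0.39  0.4 ] phi -25.0 span [ 8. 46.] world dir [ 0.42 -0.42  0.81]
{'t': 22.65, 'eef_pos': [519.23, 65.32, 128.88], 'force': [-2.68, 3.1, 3.75], 'ft_torque': [0.58, 0.24, 0.13], 'finger_gap': 37.89, 'grip_force': 17.43} yaw 147.2
```

Call:
step_arm([
  [0,0,0,0,90],
  [0,0,0,0,90],
  [0,0,0,-0.025,90],
  [0,0,0,-0.05,90],
  [0,0,0,-0.05,230],
  [0,0,0,-0.05,230],
  [0,0,0,-0.05,230],
  [0,0,0,-0.05,230],
  [0,0,0,-0.05,230],
], newtons=12)

```text
t: 23.82
eef_pos: [519.8, 65.3, 128.7]
tcp_rot: [[-0.967, 0.255, 0.001], [0.255, 0.967, 0.001], [-0.001, 0.001, -1.0]]
force: [0.3, -0.1, 0.8]
finger_gap: 19.6
grip_force: 12.0
```

```bash
python3 lean.py; python3 - <<'E'
from h import *
p=np.load("scene_l.npz")["p"];q=bot.get_image("top")[0]
a=cv2.resize(p[165:245,295:375],(400,400),interpolation=cv2.INTER_CUBIC);b=cv2.resize(q[130:210,250:330],(400,400),interpolation=cv2.INTER_CUBIC)
cv2.imwrite("pics/m8.png",np.clip(np.hstack([a,b])[...,::-1]*1.5,0,255).astype(np.uint8))
E
```

```text
n 408 cost 464.0 lean u,w deg [-21.   -3.5] at mouth [-2.1  0.1] G(u,w,n) [-43.   -6.4 106.2] world [515.2  63.8 179.2] barrel edge [57. 57. 57. 58. 58. 58. 58. 58.]
bar 103 [31.7  2.5 14.2] dir [ 0.93 -0.18  0.32] phi -10.7 span [-35.  49.] world dir [ 0.57 -0.22  0.79]
{'t': 23.82, 'eef_pos': [519.83, 65.29, 128.74], 'force': [0.33, -0.12, 0.78], 'ft_torque': [0.33, -0.16, 0.08], 'finger_gap': 19.63, 'grip_force': 11.99} yaw 165.2
```

View pics/m8.png

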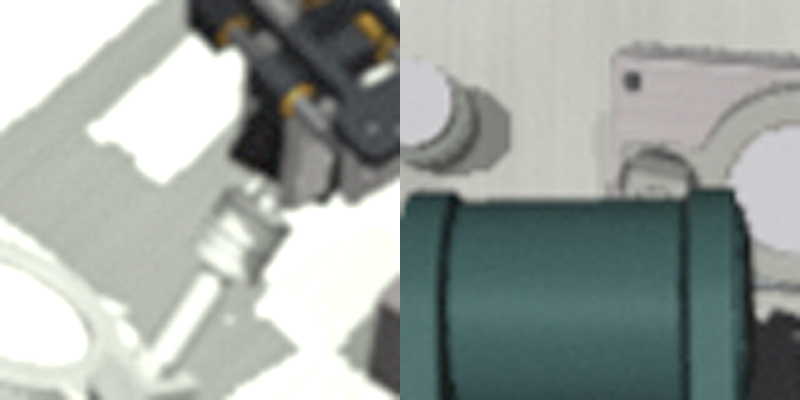

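The bar is now clamped at 19.6 mm with 12 N. In the scene crop the barrel is at (240,225) and the fingers are on the bar at (310,150). Next I bring the key upright along its arc.

Call:
step_arm([
  [-0.06,0.02,-0.08,0,230],
  [-0.125,0.043,-0.16,0,230],
  [-0.19,0.065,-0.235,0.003,230],
  [-0.26,0.09,-0.315,0.005,230],
  [-0.333,0.114,-0.39,0.007,230],
  [-0.333,0.114,-0.39,0.007,230],
], newtons=15)

```text
t: 24.68
eef_pos: [548.5, 66.8, 160.3]
tcp_rot: [[-0.955, 0.298, 0.001], [0.298, 0.955, -0.0], [-0.001, 0.0, -1.0]]
force: [0.1, 2.3, -3.3]
finger_gap: 18.3
grip_force: 15.0
```

```bash
python3 lean.py
```

```text
n 340 cost 181.2 lean u,w deg [-0.8 -0.2] at mouth [-0.2 -1.6] G(u,w,n) [ -1.7  -2.  114. ] world [544.8  66.1 209.2] barrel edge [62. 62. 62. 62. 63. 63. 63. 63.]
bar 122 [35.6 -0.2 10. ] dir [ 0.98 -0.11 -0.15] phi -6.5 span [14. 44.] world dir [ 0.88 -0.17  0.44]
{'t': 24.68, 'eef_pos': [548.5, 66.77, 160.3], 'force': [0.13, 2.26, -3.32], 'ft_torque': [0.74, -0.22, 0.12], 'finger_gap': 18.29, 'grip_force': 15.04} yaw 162.7
```

It is upright, with the lean under 1°, but about 7 mm out. I push it in along the axis.

Call:
step_arm([
  [-0.025,0.006,0.03,0,230],
  [-0.05,0.012,0.06,0,230],
  [-0.075,0.017,0.085,0,230],
  [-0.095,0.022,0.11,0,230],
  [-0.095,0.022,0.11,0,230],
], newtons=30)

```text
t: 25.35
eef_pos: [553.4, 67.1, 155.1]
tcp_rot: [[-0.955, 0.297, -0.001], [0.297, 0.955, 0.001], [0.001, 0.001, -1.0]]
force: [-10.6, 4.6, 13.4]
finger_gap: 17.6
grip_force: 30.1
```

```bash
python3 lean.py
```

```text
n 381 cost 440.9 lean u,w deg [-1.1 -0.3] at mouth [ 0.6 -1.3] G(u,w,n) [ -1.6  -1.9 114. ] world [544.8  66.1 209.2] barrel edge [55. 55. 55. 56. 56. 56. 56. 56.]
bar 128 [36.4 -0.   3.4] dir [ 0.88  0.02 -0.48] phi 1.5 span [ 8. 44.] world dir [ 0.99 -0.05  0.11]
{'t': 25.35, 'eef_pos': [553.39, 67.09, 155.12], 'force': [-10.57, 4.55, 13.38], 'ft_torque': [1.33, 1.91, 0.24], 'finger_gap': 17.62, 'grip_force': 30.06} yaw 162.7
```

The barrel edge is at 55 mm, so it is fully seated. I turn clockwise (positive twist), about the key's axis 8 mm along tool x. The first 20° stays below the minimum free run of the screw.

Call:
step_arm([
  [0.01,-0.008,-0.01,0.014,230],
  [0.012,-0.016,-0.01,0.028,230],
  [0.014,-0.026,-0.01,0.042,230],
  [0.016,-0.036,-0.01,0.055,230],
  [0.016,-0.036,-0.01,0.055,230],
], newtons=35)

```text
t: 26.02
eef_pos: [554.4, 67.5, 155.5]
tcp_rot: [[-0.799, 0.601, 0.006], [0.601, 0.799, 0.006], [-0.001, 0.009, -1.0]]
force: [-3.6, 9.3, 7.9]
finger_gap: 20.4
grip_force: 37.3
```

```bash
python3 lean.py; python3 axis.py | grep mouth
```

```text
n 370 cost 260.9 lean u,w deg [0.1 1. ] at mouth [-0.5 -1.3] G(u,w,n) [ -0.4   0.7 114. ] world [546.   68.7 210. ] barrel edge [54. 55. 56. 56. 56. 56. 56. 56.]
bar 63 [40.7 -8.4  1.2] dir [ 0.32 -0.25  0.92] phi -38.1 span [ 3. 28.] world dir [-0.28 -0.23  0.93]
{'t': 26.02, 'eef_pos': [554.37, 67.47, 155.5], 'force': [-3.62, 9.33, 7.94], 'ft_torque': [2.57, 0.13, 0.61], 'finger_gap': 20.4, 'grip_force': 37.28} yaw 143.1
  ret = _var(a, axis=axis, dtype=dtype, out=out, ddof=ddof,
  arrmean = um.true_divide(arrmean, div, out=arrmean,
  ret = ret.dtype.type(ret / rcount)
Traceback (most recent call last):
  File "axis.py", line 22, in <module>
    a,o=model(best.x);print("tilt",np.degrees(best.x[0]).round(1),"off",best.x[1:].round(2),"n",len(P),k.sum(),"rms",np.std((r-8)[k]).round(2),"lowest h",np.percentile(h[k],[0,2,5]).round(1))
                                                                                                                                                          ~~~~~~~~~~~~~^^^^^^^^^^^^^^
IndexError: index -1 is out of bounds for axis 0 with size 0
```

The force estimate so far is only light torque. I need the screw head's own angle, so I'll add a head-angle fit and an axis-torque estimate. The wrist sensor is about 209 mm above the handle, calibrated from the earlier axial push.

```bash
cat > head.py <<'E'
from lean import *
from scipy.optimize import minimize
def head(name):
    z=np.load(name);im=z["p"];V=(cloud("scene",z["d"])-M)@E.T
    k=(abs(V[...,2])<5)&(np.hypot(V[...,0],V[...,1])<27)&(im.min(2)>40);t=V[k][:,:2];b=[]
    for d in np.arange(-100,-4,2):
        r=np.radians(d);A=np.array([[np.cos(r),-np.sin(r)],[np.sin(r),np.cos(r)]])
        def cost(q):
            w=abs((t-q)@A).max(1);return np.clip(w-17,0,6).mean()
        o=min((minimize(cost,[x,y],method="Nelder-Mead") for x in(-1,1) for y in(-1,1)),key=lambda o:o.fun);b.append((o.fun,d,o.x))
    b.sort(key=lambda q:q[0]);return len(t),[(round(q[0],3),int(q[1])) for q in b[:6]]
def tau(off=8.):
    s=bot.read_state();R=np.array(s["tcp_rot"]);F=np.array(s["force"]);T=np.array(s["ft_torque"])
    G=np.array([546.,68.,210.])
    S=np.array(s["eef_pos"]);d=(S-G)/1000;out=[]
    for h in(.18,.209,.24):
        d[2]=h;out.append(round(float(nn@(T+np.cross(d,F))),3))
    return out
if __name__=="__main__":
    im,d=bot.get_image("scene");np.savez("scene_l.npz",p=im,d=d)
    print("psi",head("scene_l.npz"),"tau",tau());s=bot.read_state();print({k:np.round(s[k],2).tolist() for k in("t","eef_pos","force","ft_torque","finger_gap","grip_force")})
E
python3 head.py; python3 -c "
from head import *
print(head('scene0.npz'))"
```

```text
psi (125, [(np.float64(0.084), -20), (np.float64(0.088), -22), (np.float64(0.094), -18), (np.float64(0.098), -24), (np.float64(0.117), -26), (np.float64(0.121), -16)]) tau [-0.096, 0.037, 0.178]
{'t': 26.12, 'eef_pos': [554.37, 67.47, 155.5], 'force': [-4.06, 8.28, 8.43], 'ft_torque': [2.56, 0.13, 0.59], 'finger_gap': 20.27, 'grip_force': 37.27}
(140, [(np.float64(0.13), -16), (np.float64(0.134), -18), (np.float64(0.14), -14), (np.float64(0.15), -20), (np.float64(0.165), -12), (np.float64(0.166), -22)])
```

Call:
step_arm([
  [0.001,-0.007,0,0.011,230],
  [0.002,-0.014,0,0.022,230],
  [0.003,-0.021,0,0.033,230],
  [0.004,-0.028,0,0.045,230],
], newtons=35)

```text
t: 26.62
eef_pos: [554.1, 66.8, 156.2]
tcp_rot: [[-0.599, 0.801, 0.009], [0.801, 0.599, 0.008], [0.001, 0.012, -1.0]]
force: [-1.9, 10.4, 9.5]
finger_gap: 23.3
grip_force: 39.6
```

```bash
python3 head.py; python3 lean.py old|cut -c1-260
```

```text
psi (119, [(np.float64(0.067), -36), (np.float64(0.07), -34), (np.float64(0.072), -38), (np.float64(0.081), -32), (np.float64(0.096), -40), (np.float64(0.103), -30)]) tau [0.104, 0.275, 0.458]
{'t': 26.68, 'eef_pos': [554.07, 66.61, 156.29], 'force': [-2.67, 10.49, 7.85], 'ft_torque': [2.79, -0.37, 0.71], 'finger_gap': 22.54, 'grip_force': 39.12}
n 369 cost 315.7 lean u,w deg [0.6 1.2] at mouth [-0.3 -1.5] G(u,w,n) [  0.8   1.  114. ] world [547.   69.  210.6] barrel edge [54. 55. 55. 55. 56. 56. 56. 57.]
bar 9 [-26.6  28.6   7.1] dir [ 0.04 -0.37  0.93] phi -83.8 span [-13.   2.] world dir [-0.52 -0.33  0.78]
{'t': 26.68, 'eef_pos': [554.07, 66.61, 156.29], 'force': [-2.67, 10.49, 7.85], 'ft_torque': [2.79, -0.37, 0.71], 'finger_gap': 22.54, 'grip_force': 39.12} yaw 126.7
```

The screw follows: psi is −35.5° after 16° of twist. From here solid contact is possible, so I take small steps.

Call:
step_arm([
  [0,-0.005,0,0.008,230],
  [0.001,-0.01,0,0.016,230],
  [0.001,-0.01,0,0.016,230],
])

```text
t: 27.05
eef_pos: [554.5, 64.4, 156.7]
tcp_rot: [[-0.516, 0.857, 0.012], [0.857, 0.516, 0.004], [-0.002, 0.013, -1.0]]
force: [-0.1, 7.6, 9.5]
finger_gap: 24.2
grip_force: 40.2
```

```bash
python3 head.py
```

```text
psi (123, [(np.float64(0.105), -42), (np.float64(0.11), -40), (np.float64(0.115), -44), (np.float64(0.131), -38), (np.float64(0.14), -46), (np.float64(0.164), -36)]) tau [0.054, 0.184, 0.322]
{'t': 27.1, 'eef_pos': [554.52, 64.36, 156.7], 'force': [0.11, 7.8, 8.89], 'ft_torque': [2.1, -0.82, 0.5], 'finger_gap': 24.06, 'grip_force': 40.24}
```

Call:
step_arm([
  [0,-0.005,0,0.008,230],
  [0.001,-0.01,0,0.016,230],
  [0.001,-0.01,0,0.016,230],
])

```text
t: 27.48
eef_pos: [554.2, 65.0, 156.8]
tcp_rot: [[-0.428, 0.904, 0.013], [0.904, 0.428, 0.006], [0.0, 0.014, -1.0]]
force: [-0.3, 8.9, 8.6]
finger_gap: 24.6
grip_force: 40.6
```

```bash
python3 head.py
```

```text
psi (121, [(np.float64(0.044), -46), (np.float64(0.052), -44), (np.float64(0.062), -48), (np.float64(0.075), -42), (np.float64(0.083), -50), (np.float64(0.116), -52)]) tau [-0.111, 0.021, 0.163]
{'t': 27.52, 'eef_pos': [554.19, 64.98, 156.78], 'force': [0.09, 7.97, 8.5], 'ft_torque': [2.55, -0.96, 0.61], 'finger_gap': 24.62, 'grip_force': 40.62}
```

Call:
step_arm([
  [0,-0.005,0,0.008,230],
  [0.001,-0.01,0,0.016,230],
  [0.001,-0.01,0,0.016,230],
])

```text
t: 27.9
eef_pos: [554.1, 63.6, 156.9]
tcp_rot: [[-0.334, 0.942, 0.014], [0.942, 0.334, 0.004], [-0.001, 0.015, -1.0]]
force: [1.0, 7.1, 8.9]
finger_gap: 25.3
grip_force: 40.6
```

```bash
python3 head.py
```

```text
psi (123, [(np.float64(0.058), -50), (np.float64(0.069), -52), (np.float64(0.069), -48), (np.float64(0.087), -46), (np.float64(0.09), -54), (np.float64(0.113), -44)]) tau [0.002, 0.121, 0.248]
{'t': 27.95, 'eef_pos': [554.1, 63.59, 156.83], 'force': [1.38, 7.07, 8.22], 'ft_torque': [2.0, -1.33, 0.48], 'finger_gap': 25.28, 'grip_force': 40.6}
```

Call:
step_arm([
  [0,-0.005,0,0.008,230],
  [0.001,-0.01,0,0.016,230],
  [0.001,-0.01,0,0.016,230],
])

```text
t: 28.32
eef_pos: [553.7, 62.6, 156.8]
tcp_rot: [[-0.237, 0.971, 0.015], [0.971, 0.237, 0.003], [-0.001, 0.015, -1.0]]
force: [3.1, 6.1, 7.5]
finger_gap: 26.1
grip_force: 39.7
```

```bash
python3 head.py;python3 lean.py old|head -1
```

```text
psi (118, [(np.float64(0.03), -52), (np.float64(0.032), -54), (np.float64(0.042), -56), (np.float64(0.045), -50), (np.float64(0.061), -58), (np.float64(0.071), -48)]) tau [0.17, 0.281, 0.401]
{'t': 28.38, 'eef_pos': [553.69, 62.55, 156.79], 'force': [1.9, 6.6, 7.78], 'ft_torque': [1.61, -1.47, 0.47], 'finger_gap': 25.91, 'grip_force': 39.73}
n 369 cost 367.2 lean u,w deg [ 2.  -0.1] at mouth [-1.2 -1. ] G(u,w,n) [  2.9  -1.2 113.9] world [548.6  66.6 211.8] barrel edge [55. 56. 56. 56. 56. 56. 57. 57.]
```

Call:
step_arm([
  [0,-0.004,0,0.007,230],
  [0.001,-0.008,0,0.014,230],
  [0.001,-0.008,0,0.014,230],
])

```text
t: 28.75
eef_pos: [553.3, 63.5, 156.8]
tcp_rot: [[-0.152, 0.988, 0.016], [0.988, 0.152, 0.005], [0.002, 0.016, -1.0]]
force: [3.2, 7.8, 7.5]
finger_gap: 26.2
grip_force: 40.0
```

```bash
python3 head.py
```

```text
psi (114, [(np.float64(0.031), -54), (np.float64(0.034), -52), (np.float64(0.044), -56), (np.float64(0.052), -50), (np.float64(0.061), -58), (np.float64(0.08), -60)]) tau [0.085, 0.21, 0.344]
{'t': 28.8, 'eef_pos': [553.31, 63.52, 156.83], 'force': [2.8, 7.35, 6.92], 'ft_torque': [2.08, -1.6, 0.6], 'finger_gap': 26.49, 'grip_force': 39.98}
```

Call:
step_arm([
  [0,-0.004,0,0.007,230],
  [0.001,-0.008,0,0.014,230],
  [0.001,-0.008,0,0.014,230],
])

```text
t: 29.18
eef_pos: [552.5, 61.7, 156.4]
tcp_rot: [[-0.063, 0.998, 0.015], [0.998, 0.063, 0.001], [0.0, 0.015, -1.0]]
force: [3.9, 5.7, 6.3]
finger_gap: 26.3
grip_force: 39.3
```

```bash
python3 head.py;python3 lean.py old|head -1
```

```text
psi (121, [(np.float64(0.028), -54), (np.float64(0.029), -56), (np.float64(0.038), -52), (np.float64(0.04), -58), (np.float64(0.057), -60), (np.float64(0.06), -50)]) tau [0.245, 0.336, 0.433]
{'t': 29.22, 'eef_pos': [552.45, 61.62, 156.45], 'force': [2.74, 5.3, 6.18], 'ft_torque': [1.18, -1.48, 0.43], 'finger_gap': 26.49, 'grip_force': 38.69}
n 367 cost 396.2 lean u,w deg [ 2.1 -0.8] at mouth [-1.4  0.1] G(u,w,n) [  2.9  -1.4 113.9] world [548.6  66.4 211.7] barrel edge [56. 56. 56. 56. 57. 57. 57. 57.]
```

The head has nearly stopped (−53, −54, −55). Before going further I need the bar's own angle, so I'll find its visible ends in the clouds.

```bash
cat > ends.py <<'E'
from lean import *
def ends(show=True):
    G=np.array([2.,-1,114.])
    for n in("scene","top"):
        if n=="top":
            im,d=bot.get_image(n);np.savez("top_l.npz",p=im,d=d)
        z=np.load(f"{n}_l.npz");im=z["p"];V=(cloud(n,z["d"])-M)@E.T-G
        r=np.hypot(V[...,0],V[...,1]);k=(im.max(2)<50)&(r>22)&(r<56)&(abs(V[...,2])<18)&(abs(V[...,1])>12)
        for sg in(1,-1):
            q=V[k&(sg*V[...,1]>0)]
            if len(q)>5:
                print(n,sg,len(q),"mean",q.mean(0).round(1),"phi",np.degrees(np.arctan2(q[:,1].mean()*-1*sg*sg,-q[:,0].mean())).round(1) if sg>0 else np.degrees(np.arctan2(q[:,1].mean(),q[:,0].mean())).round(1),"rect",np.round(cv2.minAreaRect(q[:,:2].astype(np.float32))[1],0),round(cv2.minAreaRect(q[:,:2].astype(np.float32))[2],1),"rng",q.min(0).round(0),q.max(0).round(0))
if __name__=="__main__":ends()
E
python3 ends.py
```

```text
scene 1 111 mean [-3.2 32.7  2.6] phi -84.5 rect [ 7. 26.] 25.3 rng [-10.  22.  -9.] [ 5. 44. 13.]
```

Call:
step_arm([
  [0,-0.004,0,0.006,230],
  [0.001,-0.007,0,0.012,230],
  [0.001,-0.007,0,0.012,230],
])

```text
t: 29.65
eef_pos: [551.9, 62.6, 156.3]
tcp_rot: [[0.011, 1.0, 0.015], [1.0, -0.011, 0.003], [0.003, 0.015, -1.0]]
force: [3.1, 7.3, 5.8]
finger_gap: 26.6
grip_force: 40.2
```

```bash
python3 head.py;python3 ends.py
```

```text
psi (115, [(np.float64(0.08), -56), (np.float64(0.086), -54), (np.float64(0.093), -58), (np.float64(0.094), -52), (np.float64(0.111), -60), (np.float64(0.114), -50)]) tau [0.363, 0.489, 0.623]
{'t': 29.7, 'eef_pos': [551.88, 62.63, 156.27], 'force': [3.61, 7.31, 5.71], 'ft_torque': [1.63, -1.57, 0.63], 'finger_gap': 26.76, 'grip_force': 40.2}
scene 1 120 mean [-1.1 34.   2.5] phi -88.1 rect [ 8. 26.] 27.0 rng [-8. 22. -9.] [ 5. 46. 14.]
```

Call:
step_arm([
  [0,-0.003,0,0.005,230],
  [0.001,-0.006,0,0.01,230],
  [0.001,-0.006,0,0.01,230],
])

```text
t: 30.12
eef_pos: [550.0, 60.9, 155.3]
tcp_rot: [[0.075, 0.997, 0.011], [0.997, -0.075, -0.001], [0.0, 0.011, -1.0]]
force: [2.7, 3.9, 6.4]
finger_gap: 26.5
grip_force: 42.0
```

```bash
python3 head.py;python3 ends.py; python3 lean.py old|head -1
```

```text
psi (119, [(np.float64(0.067), -54), (np.float64(0.07), -52), (np.float64(0.07), -56), (np.float64(0.082), -50), (np.float64(0.087), -58), (np.float64(0.105), -60)]) tau [0.442, 0.522, 0.609]
{'t': 30.18, 'eef_pos': [549.99, 60.87, 155.26], 'force': [1.56, 4.75, 5.93], 'ft_torque': [0.73, -1.29, 0.45], 'finger_gap': 27.14, 'grip_force': 41.92}
scene 1 116 mean [ 0.2 34.1  2.7] phi -90.4 rect [ 9. 27.] 12.2 rng [-5. 21. -9.] [ 7. 47. 13.]
n 382 cost 413.8 lean u,w deg [ 1.5 -0.4] at mouth [-1.2 -0. ] G(u,w,n) [  1.8  -0.8 114. ] world [547.7  67.  211.2] barrel edge [56. 56. 57. 57. 57. 57. 57. 57.]
```

```bash
cat > phi.py <<'E'
from lean import *
def phi(name="scene_l.npz"):
    z=np.load(name);im=z["p"];V=(cloud("scene",z["d"])-M)@E.T;out=[]
    k=(im.max(2)<50)&(V[...,1]>20)&(V[...,1]<54)&(abs(V[...,0])<40)&(abs(V[...,2]-114)<20);P=V[k]
    def f(x,full=False):
        r=x[0];q=P-[x[1],x[2],x[3]];a=q[:,0]*np.cos(r)+q[:,1]*np.sin(r);b=-q[:,0]*np.sin(r)+q[:,1]*np.cos(r)
        d=np.c_[abs(a)-45,abs(b)-8,abs(q[:,2])-13];s=np.where(d.max(1)<0,d.max(1),np.linalg.norm(np.clip(d,0,None),axis=1))
        return np.r_[s,np.array([(x[1]-1)/1.,(x[2]+.5)/1.5,(x[3]-114)/2])*3]
    for p0 in(-55,-65,-75,-85):
        o=least_squares(f,[np.radians(p0),1,-.5,114],loss="soft_l1",f_scale=1.5);out.append((round(o.cost,1),np.degrees(o.x[0]).round(1),o.x[1:].round(1)))
    return len(P),min(out,key=lambda q:q[0]),[x[:2] for x in out]
if __name__=="__main__":print("phi",phi())
E
python3 phi.py
```

```text
phi (119, (np.float64(80.2), np.float64(-1517.4), array([  1.8,  -0.7, 113.4])), [(np.float64(80.2), np.float64(-1517.4)), (np.float64(80.3), np.float64(-258.0)), (np.float64(80.3), np.float64(-78.0)), (np.float64(80.2), np.float64(-77.4))])
```

The head has been solid at −54° while the handle ran on to about −77°. Allowing for the 9° socket play, that is roughly 0.2 rad past the stop. So the key has clicked and is well short of the 0.46 rad end. I stop here and ease back gently.

Call:
step_arm([
  [0,0.006,0,-0.01,230],
  [0.001,0.012,0,-0.02,230],
  [0.002,0.018,0,-0.03,230],
  [0.003,0.024,0,-0.039,230],
  [0.003,0.024,0,-0.039,230],
], newtons=25)

```text
t: 30.85
eef_pos: [551.4, 58.0, 155.5]
tcp_rot: [[-0.166, 0.986, 0.01], [0.986, 0.166, -0.006], [-0.007, 0.008, -1.0]]
force: [0.9, -1.2, 7.9]
finger_gap: 27.7
grip_force: 24.6
```

```bash
python3 head.py;python3 phi.py; python3 lean.py old|head -1
```

```text
psi (114, [(np.float64(0.02), -54), (np.float64(0.022), -52), (np.float64(0.03), -56), (np.float64(0.042), -50), (np.float64(0.05), -58), (np.float64(0.071), -48)]) tau [0.05, 0.035, 0.018]
{'t': 30.9, 'eef_pos': [551.47, 57.94, 155.53], 'force': [0.23, -0.93, 7.08], 'ft_torque': [-0.41, -0.96, -0.11], 'finger_gap': 27.22, 'grip_force': 24.61}
phi (93, (np.float64(58.0), np.float64(-56.8), array([  1. ,  -0.5, 113.9])), [(np.float64(58.0), np.float64(-56.8)), (np.float64(58.1), np.float64(-56.9)), (np.float64(138.8), np.float64(-61.9)), (np.float64(138.8), np.float64(-61.9))])
n 373 cost 378.4 lean u,w deg [ 0.9 -2.4] at mouth [-1.4  0.4] G(u,w,n) [  0.4  -4.3 113.9] world [546.4  63.7 210.3] barrel edge [54. 56. 56. 56. 56. 56. 56. 56.]
```

The torque is back to about 0 and the head is still at −54°. Now I draw the key out along the screw axis.

Call:
step_arm([
  [0.012,-0.05,-0.075,0,230],
  [0.024,-0.1,-0.15,0,230],
  [0.036,-0.15,-0.22,0,230],
  [0.048,-0.2,-0.295,0,230],
  [0.06,-0.244,-0.36,0,230],
  [0.06,-0.244,-0.6,0,230],
  [0.06,-0.244,-0.9,0,230],
  [0.06,-0.244,-0.9,0,230],
], newtons=20)

```text
t: 31.9
eef_pos: [529.1, 62.6, 225.7]
tcp_rot: [[-0.168, 0.986, 0.004], [0.986, 0.168, -0.0], [-0.001, 0.004, -1.0]]
force: [-0.3, -0.1, -3.0]
finger_gap: 15.9
grip_force: 20.0
```

```bash
cat > hang.py <<'E'
from h import *
s=bot.read_state();R=np.array(s["tcp_rot"]);p=np.array(s["eef_pos"])
print({k:np.round(s[k],2).tolist() for k in("t","eef_pos","joints","force","ft_torque","finger_gap","grip_force")},"yaw",np.degrees(np.arctan2(R[1,0],R[0,0])).round(1))
g=p+[0,0,62]
im,d=bot.get_image("scene");np.savez("scene_l.npz",p=im,d=d);C=cloud("scene",d);V=C-g
k=(np.hypot(V[...,0],V[...,1])<110)&(V[...,2]<-20)&(C[...,2]>85)
for z in range(-150,-15,10):
    m=k&(V[...,2]>z)&(V[...,2]<=z+10)
    if m.sum()>3:q=V[m];print(z,m.sum(),"mean",q.mean(0).round(0),"x",q[:,0].min().round(0),q[:,0].max().round(0),"y",q[:,1].min().round(0),q[:,1].max().round(0))
m=(im.max(2)<50)&(np.linalg.norm(V,axis=-1)<60)&(V[...,2]<25)
q=V[m];print("dark",m.sum(),q.mean(0).round(0),q.min(0).round(0),q.max(0).round(0),np.linalg.svd(q-q.mean(0))[2][0].round(2) if len(q)>5 else "")
E
python3 hang.py
```

```text
{'t': 31.9, 'eef_pos': [529.08, 62.57, 225.69], 'joints': [0.67, 2.37, 74.72, -0.03, 102.69, -9.03], 'force': [-0.28, -0.11, -2.97], 'ft_torque': [0.01, -0.05, -0.01], 'finger_gap': 15.91, 'grip_force': 20.0} yaw 99.7
-140 11 mean [  10.  -24. -134.] x -4.0 12.0 y -30.0 -19.0
-130 15 mean [  10.  -22. -125.] x 7.0 13.0 y -30.0 -16.0
-120 17 mean [   9.  -20. -115.] x 4.0 12.0 y -28.0 -13.0
-110 16 mean [   9.  -17. -104.] x 4.0 11.0 y -25.0 -10.0
-100 15 mean [  9. -15. -95.] x 3.0 11.0 y -23.0 -9.0
-80 16 mean [ 12.   0. -73.] x 1.0 19.0 y -16.0 7.0
-70 39 mean [ 14.  -5. -65.] x -1.0 20.0 y -24.0 11.0
-60 43 mean [ 14.  -1. -55.] x -4.0 20.0 y -22.0 12.0
-50 87 mean [ 10.   2. -44.] x -4.0 19.0 y -19.0 15.0
-40 61 mean [  7.   4. -36.] x -3.0 19.0 y -17.0 46.0
-30 54 mean [  2.  29. -25.] x -5.0 7.0 y 8.0 49.0
dark 220 [ -1.  25. -11.] [-12.   0. -32.] [ 6. 48. 25.] [-0.1  -0.82  0.56]
```

It hangs in the clamp with the bar flat to the pads and a tilt of only about 13°. I travel back to above the bore, turning the bar to its original 35° yaw.

Call:
step_arm([
  [0.3,-0.01,0,0,230],
  [0.6,-0.02,0,0,230],
  [0.856,-0.027,0,0,230],
])

```text
t: 32.33
eef_pos: [513.4, 130.3, 221.5]
tcp_rot: [[-0.168, 0.986, -0.004], [0.986, 0.168, -0.001], [-0.0, -0.004, -1.0]]
force: [-0.1, 0.9, -2.0]
finger_gap: 15.9
grip_force: 20.0
```

Call:
step_arm([
  [0.43,-0.013,0,0,230],
  [0.856,-0.027,0,0,230],
])

```text
t: 32.58
eef_pos: [499.8, 197.5, 221.5]
tcp_rot: [[-0.168, 0.986, -0.003], [0.986, 0.168, -0.001], [-0.001, -0.003, -1.0]]
force: [0.4, -0.1, -3.2]
finger_gap: 15.8
grip_force: 20.0
```

Call:
step_arm([
  [0.43,-0.013,0,0,230],
  [0.856,-0.027,0,0,230],
])

```text
t: 32.83
eef_pos: [486.1, 264.7, 221.5]
tcp_rot: [[-0.168, 0.986, -0.003], [0.986, 0.168, -0.002], [-0.001, -0.003, -1.0]]
force: [0.7, -0.2, -3.6]
finger_gap: 15.8
grip_force: 20.0
```

Call:
step_arm([
  [0.4,-0.013,0,0.02,230],
  [0.7,-0.027,0,0.045,230],
  [0.856,-0.027,0,0.072,230],
  [0.856,-0.027,0,0.1,230],
  [0.856,-0.027,0,0.127,230],
  [0.856,-0.027,0,0.154,230],
  [0.856,-0.027,0,0.18,230],
  [0.856,-0.027,0,0.18,230],
])

```text
t: 33.83
eef_pos: [472.9, 330.7, 221.6]
tcp_rot: [[0.819, 0.574, -0.003], [0.574, -0.819, -0.002], [-0.003, -0.0, -1.0]]
force: [0.4, 0.4, -3.2]
finger_gap: 15.9
grip_force: 20.0
```

```bash
python3 hang.py
```

```text
{'t': 33.83, 'eef_pos': [472.93, 330.75, 221.64], 'joints': [29.35, 8.46, 68.58, -0.02, 103.16, 84.35], 'force': [0.37, 0.42, -3.16], 'ft_torque': [-0.02, -0.04, 0.06], 'finger_gap': 15.91, 'grip_force': 20.0} yaw 35.0
-140 13 mean [ -15.  -16. -133.] x -19.0 -9.0 y -24.0 -7.0
-130 19 mean [ -14.  -16. -124.] x -20.0 -8.0 y -25.0 -5.0
-120 13 mean [  -9.  -13. -115.] x -15.0 -6.0 y -21.0 -6.0
-110 16 mean [  -8.  -14. -105.] x -12.0 -5.0 y -20.0 -5.0
-80 22 mean [  8.  -8. -73.] x -2.0 11.0 y -24.0 8.0
-70 33 mean [  9.  -9. -65.] x -6.0 14.0 y -24.0 8.0
-60 40 mean [ 10. -10. -55.] x -7.0 16.0 y -23.0 7.0
-50 83 mean [ 10.  -8. -43.] x -5.0 18.0 y -21.0 6.0
-40 46 mean [ 19.   2. -36.] x -5.0 41.0 y -19.0 31.0
-30 48 mean [ 31.  12. -24.] x 0.0 45.0 y -4.0 29.0
dark 337 [20. 11. -8.] [ -9. -18. -52.] [45. 31. 23.] [ 0.82  0.35 -0.46]
```

Call:
step_arm([
  [0,0,0.25,0,230],
  [0,0,0.55,0,230],
  [0,0,0.8,0,230],
  [0,0,1.0,0,230],
  [0,0,1.0,0,230],
], newtons=15)

```text
t: 34.5
eef_pos: [472.5, 330.6, 141.5]
tcp_rot: [[0.82, 0.573, -0.004], [0.573, -0.82, -0.002], [-0.004, -0.0, -1.0]]
force: [0.8, -0.0, -2.8]
finger_gap: 16.1
grip_force: 15.0
```

```bash
python3 hang.py | cut -c1-230
```

```text
{'t': 34.5, 'eef_pos': [472.55, 330.55, 141.5], 'joints': [29.35, 8.96, 77.04, -0.01, 94.24, 84.4], 'force': [0.77, -0.01, -2.79], 'ft_torque': [0.03, -0.05, -0.0], 'finger_gap': 16.1, 'grip_force': 15.0} yaw 34.9
-120 7 mean [  -9.  -15. -114.] x -14.0 -7.0 y -21.0 -9.0
-110 12 mean [  -8.  -14. -106.] x -13.0 -6.0 y -20.0 -7.0
-80 14 mean [  8.  -6. -73.] x 3.0 11.0 y -19.0 8.0
-70 24 mean [  8. -10. -65.] x -8.0 14.0 y -24.0 6.0
-60 28 mean [ 10. -11. -55.] x -6.0 16.0 y -23.0 4.0
-50 65 mean [ 10.  -9. -43.] x 0.0 17.0 y -21.0 3.0
-40 19 mean [ 13.  -6. -36.] x -2.0 43.0 y -20.0 22.0
-30 46 mean [ 31.  12. -25.] x 11.0 44.0 y -4.0 30.0
dark 272 [20. 11. -8.] [ -9.  -3. -31.] [47. 31. 24.] [ 0.82  0.35 -0.46]
```

Call:
step_arm([
  [0,0,0.1,0,230],
  [-0.05,0,0.16,0,230],
  [-0.12,0,0.18,0,230],
  [-0.2,0,0.2,0,230],
  [-0.28,0,0.22,0,230],
  [-0.36,0,0.24,0,230],
  [-0.44,0,0.26,0,230],
  [-0.48,0,0.28,0,230],
  [-0.48,0,0.28,0,230],
], newtons=12)

```text
t: 35.67
eef_pos: [441.8, 309.0, 121.0]
tcp_rot: [[0.82, 0.572, -0.0], [0.572, -0.82, -0.0], [-0.001, 0.0, -1.0]]
force: [1.3, -0.9, -2.8]
finger_gap: 15.9
grip_force: 12.0
```

```bash
python3 hang.py | cut -c1-230
```

```text
{'t': 35.67, 'eef_pos': [441.83, 308.96, 121.02], 'joints': [28.95, 4.42, 84.38, -0.01, 91.23, 84.06], 'force': [1.29, -0.88, -2.79], 'ft_torque': [-0.03, -0.27, -0.01], 'finger_gap': 15.93, 'grip_force': 12.0} yaw 34.9
-100 9 mean [ 13.   5. -94.] x 10.0 16.0 y -2.0 10.0
-90 5 mean [ 15.   2. -89.] x 13.0 17.0 y -3.0 8.0
-80 9 mean [ 20.  -1. -72.] x 14.0 24.0 y -13.0 14.0
-70 40 mean [ 22.   4. -65.] x 15.0 26.0 y -13.0 18.0
-60 29 mean [ 22.   0. -55.] x 10.0 25.0 y -15.0 16.0
-50 56 mean [ 19.  -2. -44.] x 1.0 26.0 y -15.0 12.0
-40 43 mean [ 15.  -3. -38.] x 2.0 26.0 y -14.0 10.0
-30 17 mean [ 33.  13. -23.] x 10.0 46.0 y -3.0 29.0
dark 253 [23. 13. -3.] [ -8.  -4. -23.] [47. 33. 25.] [ 0.87  0.43 -0.24]
```

It is near upright, axis at about (449.5,314.5). I centre it by 4 mm and lower it.

Call:
step_arm([
  [0.05,0,0.05,0,230],
  [0.05,0,0.15,0,230],
  [0.05,0,0.22,0,230],
  [0.05,0,0.29,0,230],
  [0.05,0,0.29,0,230],
], newtons=12)

```text
t: 36.35
eef_pos: [444.9, 311.3, 97.1]
tcp_rot: [[0.82, 0.572, -0.002], [0.572, -0.82, -0.001], [-0.002, -0.0, -1.0]]
force: [0.4, 0.3, -2.8]
finger_gap: 16.0
grip_force: 12.0
```

```bash
python3 hang.py | cut -c1-230
```

```text
{'t': 36.35, 'eef_pos': [444.86, 311.28, 97.08], 'joints': [29.0, 5.57, 85.88, -0.0, 88.65, 84.1], 'force': [0.39, 0.28, -2.84], 'ft_torque': [-0.01, 0.04, -0.0], 'finger_gap': 16.02, 'grip_force': 12.0} yaw 34.9
-80 7 mean [ 22.   3. -71.] x 19.0 25.0 y -9.0 16.0
-70 34 mean [ 22.   2. -66.] x 12.0 27.0 y -14.0 17.0
-60 32 mean [ 22.   1. -55.] x 13.0 26.0 y -14.0 16.0
-50 56 mean [ 18.  -2. -43.] x 0.0 26.0 y -15.0 11.0
-40 37 mean [ 14.  -5. -38.] x 3.0 25.0 y -14.0 6.0
-30 18 mean [ 35.  16. -22.] x 10.0 46.0 y -4.0 32.0
dark 247 [23. 13. -4.] [ -8.  -4. -23.] [47. 33. 24.] [ 0.87  0.44 -0.23]
```

Call:
step_arm([
  [0,0,0.03,0,230],
  [0,0,0.06,0,230],
  [0,0,0.09,0,230],
  [0,0,0.09,0,230],
], newtons=10)

```text
t: 36.9
eef_pos: [445.7, 311.7, 91.2]
tcp_rot: [[0.82, 0.572, 0.001], [0.572, -0.82, 0.0], [0.001, 0.0, -1.0]]
force: [0.0, -0.2, -1.5]
finger_gap: 15.9
grip_force: 10.0
```

Call:
step_arm([
  [0,0,0.02,0,230],
  [0,0,0.045,0,230],
  [0,0,0.045,0,230],
  [0,0,0.045,0,230],
], newtons=8)

```text
t: 37.4
eef_pos: [446.6, 312.2, 90.8]
tcp_rot: [[0.82, 0.572, 0.004], [0.572, -0.82, 0.002], [0.005, 0.001, -1.0]]
force: [-2.2, -1.7, 8.8]
finger_gap: 15.9
grip_force: 8.0
```

Call:
step_arm([
  [0,0,-0.02,0,150],
  [0,0,-0.02,0,60],
  [0,0,-0.02,0,0],
  [0,0,-0.02,0,0],
  [0,0,-0.02,0,0],
  [0,0,-0.02,0,0],
  [0,0,-0.3,0,0],
  [0,0,-0.65,0,0],
  [0,0,-1,0,0],
  [0,0,-1,0,0],
])

```text
t: 38.65
eef_pos: [446.9, 312.4, 170.0]
tcp_rot: [[0.82, 0.572, 0.005], [0.572, -0.82, 0.003], [0.006, 0.001, -1.0]]
force: [-0.1, -0.4, -0.2]
finger_gap: 93.9
grip_force: 0.0
```

Call:
step_arm([
  [0,0.3,-0.5,0,0],
  [0,0.7,-0.5,0,0],
  [0,1,-0.5,0,0],
])

```text
t: 39.02
eef_pos: [491.4, 245.0, 206.0]
tcp_rot: [[0.82, 0.572, -0.001], [0.572, -0.82, -0.001], [-0.001, -0.0, -1.0]]
force: [-0.3, -0.2, -0.3]
finger_gap: 94.1
grip_force: 0.0
```

Call:
step_arm([
  [-0.3,0.5,0,0,0],
  [-0.6,1,0,0,0],
  [-0.6,1,0,0,0],
])

```text
t: 39.4
eef_pos: [497.2, 150.3, 205.5]
tcp_rot: [[0.823, 0.568, -0.002], [0.568, -0.823, -0.001], [-0.003, -0.0, -1.0]]
force: [-0.6, 0.8, 0.7]
finger_gap: 94.0
grip_force: 0.0
```

```bash
python3 - <<'E'
from h import *
s=bot.read_state();print({k:np.round(s[k],2).tolist() for k in("t","eef_pos","force","finger_gap")})
for n in("scene","top"):
    im,d=bot.get_image(n);np.savez(f"{n}_f.npz",p=im,d=d);C=cloud(n,d);X=C[...,0];Y=C[...,1];Z=C[...,2]
    m=(im.max(2)<50)&(abs(X-453)<60)&(abs(Y-315)<60)&(Z>110)&(Z<175);q=C[m]
    t=q[q[:,2]>143];print(n,"bar",m.sum(),"rect",cv2.minAreaRect(t[:,:2].astype(np.float32)) if len(t)>5 else "","z pct",np.percentile(q[:,2],[2,50,98]).round(1) if len(q) else "")
    if len(t)>10:
        c=t.mean(0);print("  top dir",np.linalg.svd(t-c)[2][0].round(3),c.round(1))
    b=np.load(f"{n}0.npz")["p"].astype(int);df=abs(im.astype(int)-b).max(2)>40
    k,l,st,ce=cv2.connectedComponentsWithStats(df.astype(np.uint8));print("  changes",[(st[i].tolist()) for i in range(1,k) if st[i,4]>12])
from head import head
import shutil;shutil.copy("scene_f.npz","scene_l.npz");print(head("scene_f.npz"))
E
```

```text
{'t': 39.4, 'eef_pos': [497.24, 150.29, 205.46], 'force': [-0.62, 0.84, 0.71], 'finger_gap': 93.99}
scene bar 295 rect ((456.36529541015625, 314.59619140625), (85.28156280517578, 14.06860637664795), 35.5673942565918) z pct [135.2 150.2 153.6]
  top dir [ 0.818  0.576 -0.005] [459.8 316.2 150.2]
  changes [[227, 0, 26, 47, 440], [254, 0, 39, 51, 632], [309, 0, 145, 236, 8590], [470, 0, 26, 56, 427], [498, 0, 4, 6, 15], [519, 0, 49, 19, 568], [420, 6, 46, 35, 1007], [457, 9, 21, 35, 305], [494, 8, 5, 8, 13], [477, 22, 5, 9, 22], [454, 24, 95, 129, 5300], [230, 69, 156, 68, 3287], [255, 70, 12, 7, 42], [456, 87, 8, 26, 74], [463, 89, 4, 14, 25], [457, 114, 4, 5, 15], [415, 128, 21, 21, 194], [437, 129, 7, 10, 31], [330, 242, 5, 6, 19], [324, 245, 5, 7, 17]]
top bar 56 rect ((427.92169189453125, 300.3578796386719), (28.002607345581055, 14.866622924804688), 35.361995697021484) z pct [134.1 149.  152.1]
  top dir [-0.783 -0.619 -0.068] [427.9 298.6 148.9]
  changes [[175, 169, 154, 231, 16148], [212, 220, 6, 9, 30], [221, 228, 24, 15, 117], [361, 273, 279, 127, 14960], [558, 358, 82, 42, 1183], [302, 362, 31, 14, 73], [265, 369, 19, 31, 231], [353, 368, 12, 32, 166], [491, 380, 65, 20, 544], [302, 388, 11, 11, 33]]
(129, [(np.float64(0.104), -54), (np.float64(0.108), -56), (np.float64(0.108), -52), (np.float64(0.115), -50), (np.float64(0.117), -58), (np.float64(0.129), -48)])
```

The key is back at its original height and level: bar top at z 150, yaw 35.6°. The screw is still at −54°, and only the arm and the screw head differ from the first picture.

```bash
python3 -c "
from plant import bot
print(bot.job_done())"
```

```text
the job is handed in; nothing more can be done
None
```

I tightened the clamp screw about 37° clockwise until it came up solid, stopped the key roughly 0.2 rad past its click and short of the end of its free travel, and put it back upright and fully down in its bore. The click is inferred from camera angles and a rough torque estimate, not sensed directly; the job is handed in, with no verdict returned.

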